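Build up the bamboo bathroom caddy

ROBOT

A 6-joint arm with a two-finger parallel gripper is mounted at the origin on the work surface. World frame = base frame: x ahead of the robot, y to its left, z up, the work surface at z = 0. Lengths are in m, angles in rad, forces in N, time in s.
With the tool pointing down it reaches from about 0.325 to 0.75 m from the base axis. Payload 7.6 kg.
Tool frame: the origin (TCP) lies where the fingers leave the gripper's body, on its centre line; the fingertips stand 73 mm ahead of it and the grasp point (between the pads) lies 54 mm ahead of it; z points along the fingers, y is the direction in which the jaws open and shut (so a half turn about z gives the same grasp; the last joint's range is limited). The gripper opens to 85 mm and grips with 20 to 120 N. Pads are 22 mm wide; open, the fingers measure 114 mm over their backs; the gripper's body (76 mm by 85 mm) begins 54 mm behind the grasp point. The pads swing forward as they close: fully open they stand 13 mm farther back than shut.
Start: joints at [-1.396, 0.052, 1.401, -0, 1.689, -0.07], TCP at [0.127, -0.509, 0.304] pointing down, gripper open.
Joint ranges: [-2.9, 2.9], [-0.91, 2.17], [0.12, 2.37], [-1.06, 4.2], [0.26, 2.73], [-2.93, 2.93]. Speed limits (rad/s): [2.57, 2.57, 3.01, 3.14, 3.14, 3.14].

INTERFACE

Orientations are given as a 3x3 rotation matrix whose columns are the frame's x, y, z axes.
In Python, from station import sensors, viewer, manip gives the robot as it stands.
- The arm moves only by the tool jog_arm, never from a script. Its argument "targets" is a list of rows, each an object of numbers: "dx", "dy", "dz": the shift along the world's x, y, z in cm; "roll": the turn about the world's z in degrees; "jaw": the closure, from -1 (fully open) to 1 (shut), so that 0 is half open. In form: [{"dx": .., "dy": .., "dz": .., "roll": .., "jaw": ..}, ...]. A call has 1 to 20 rows; each row is the pose to reach, as a shift and turn from the pose commanded when the call began; what a row does not reach only later rows make up. A row lasts 1/12 s, in which the tool goes at most 41.7 mm and 7.16 degrees, less where a joint would pass 70% of its speed; a pose out of reach is approached as far as the arm can. A call with a gripper value outside its range is refused whole. The fingers move at their own pace and stop on an object; "grip_force" is the grip in N (left out, the last holds). Time passes only in rows, so rows that repeat a pose let the fingers close. It gives the time, the measured TCP pose, the force and the opening at its end, in the units of the state.
- sensors.read_state(): the state, without advancing time (a new reading comes with each control period).
- viewer.snapshot(name): name is "scene" or "top" or "wrist"; returns (picture, depth): 420x560x3 uint8, red, green, blue; 420x560 float32, m along the optical axis (not along the pixel's ray), 0 where there is no reading.
- viewer.camera_info(name): a dict with "vfov" (degrees; the focal length in pixels is half the picture's height over the tangent of half this angle, whatever the lens; pixels are square), "cx", "cy" (the principal point, pixels), "R" (3x3) and "t" (3): a world point X has camera coordinates R X + t. Camera axes: x right, y down, z forward; pixel columns grow to the right and rows downward; lengths in m; the calibration is good to about 2 mm. A picture is of the moment at which its call begins: read the wrist's pose just before it. camera_info takes no time and is no camera call; for the wrist camera it gives the pose at the moment of the call.
- manip.close_job(): hands the job in, once; it reports no verdict.
The state is a dict: "time_s": time; "joint_pos": joint angles; "qvel": joint speeds; "joint_torque": joint torques, N m; "tool_pos": TCP position; "eef_rot": TCP orientation; "ft_force": force on the tool from outside, world axes, zero at the start; "torque": the same for the moment, N m; "opening": opening from 0.0 (shut) to 1.0 (fully open).
Only numpy, scipy, OpenCV 4.12 (cv2) and the standard library are available. Lean on these libraries where they do the work, as an engineer would, in place of code of your own. Each camera call takes 0.05 s, during which the arm holds its last target.

TASK

Build up the bamboo caddy on its square base, one piece at a time and in this order: the dark tier into the base, the pale tier on the dark one, the grey stone dish on the pale one, and last the glass perfume bottle upright into the dish's pocket. Each piece must sit fully home and level; keep the bottle upright and set it down gently. Leave the toothbrush holder, the face brush and the hair roller where they are.

Things in the scene. Friction and masses are not known exactly. Their poses are not given: they have to be found in the camera images.
- base: The fixed foot of the caddy, mid-brown bamboo: a square board 100 x 100 x 12 mm carrying a round collar of outer diameter 78, bore 58 mm, whose rim is 24 mm above the table. Origin at the centre of the underside (table height), z up; turned a little either way. The dark tier's plug drops into the bore and its shoulder rests on the rim, so that the tier's origin is then 18 mm above the base's origin.
- dark_tier: Loose round open tub of dark brown wood, about 100 g: outer diameter 64, total height 50 mm. Below it has a plug of diameter 52 and height 6 mm with a bevelled lower edge; the tub (wall 7 mm, opening diameter 50 mm, inside floor at 12 mm) starts above it. Stands upright on its plug. Origin at the centre of the plug's underside, z up.
- pale_tier: Loose round open tub of pale wood, about 70 g: outer diameter 58, total height 42 mm. Plug below: diameter 44, height 6 mm, bevelled; wall 7 mm, opening diameter 44 mm, inside floor at 12 mm. Stands upright on its plug. Origin at the centre of the plug's underside, z up. Seated on the dark tier, its origin is 44 mm above the dark tier's origin.
- dish: Loose round dark grey stone dish, about 130 g: outer diameter 60, total height 28 mm. Plug below: diameter 38, height 6 mm, bevelled. In its top a round pocket of diameter 46 and depth 8 mm (flat pocket floor 20 mm above the origin). Stands upright on its plug. Origin at the centre of the plug's underside, z up. Seated on the pale tier, its origin is 36 mm above the pale tier's origin.
- perfume: Loose fragile round perfume bottle, about 90 g: amber glass ball of diameter 42 mm (centre at height 17 mm) with a flat foot of diameter 24 mm, and on top an upright brass-coloured cylindrical cap of diameter 18 mm, from 39 to 66 mm above the foot. Take it by the cap. Stands upright; origin at the centre of the foot, z up. Seated in the dish's pocket, its origin is 20 mm above the dish's origin.
- toothbrush_holder: Bystander: white plastic toothbrush holder with a twist cap, lying flat, 190 x 28 x 24 mm, long along its y. Origin under its middle. Leave alone.
- face_brush: Bystander: pink silicone face brush lying flat: round head of diameter 52, 20 mm high, with a flat handle reaching 96 mm along its +x. Origin under the head's centre. Leave alone.
- hair_roller: Bystander: aluminium hair roller standing upright, a tube of diameter 34 and height 60 mm. Origin under its centre. Leave alone.
Things that resemble listed ones, but are neither listed nor needed, are in the scene too. Several things look just like the dish: the one meant starts farthest from the robot's base.

How it is judged:
By the outcome, as a careful person would: the job done as asked, in the order asked, and still so for the second after the job is handed in, with the robot touching nothing.
It also fails if it takes over 128 s, if anything falls off the work surface, if the arm or the gripper's body presses on something with over 40 N, if the wrist force passes 120 N, or if a joint passes its speed limit or range.

## Working session

There is one attempt and no reset: what is moved stays moved. The work goes in short steps, Python scripts to look and compute and a tool call to move; the robot and the scene stay as the last step left them, time stands still between calls to the robot, and variables do not carry over. Pictures are saved under pics/ and viewed, and the job is handed in when it is done.

Besides the shell and the picture viewer there is one more tool, called as name([rows], argument=value, ...), one row to a line, values as JSON. jog_arm: Moves the arm, as the interface text tells. Its arguments: {"type":"object","properties":{"targets":{"type":"array"},"grip_force":{"type":"number"}},"required":["targets"]}

```bash
ls; mkdir -p pics; cat > h.py <<'E'
import numpy as np, cv2
from station import sensors, viewer, manip
def snap(n,tag):
    info=viewer.camera_info(n); p,d=viewer.snapshot(n)
    cv2.imwrite(f'pics/{tag}.png',p[:,:,::-1]); np.savez(f'pics/{tag}.npz',p=p,d=d,R=info['R'],t=info['t'],f=p.shape[0]/2/np.tan(np.radians(info['vfov'])/2),cx=info['cx'],cy=info['cy'])
    return info
def load(tag): return np.load(f'pics/{tag}.npz')
def ray(c,u,v,z):
    R=c['R'];t=c['t'];o=-R.T@t
    d=R.T@np.array([(u-c['cx'])/c['f'],(v-c['cy'])/c['f'],1.])
    return o+d*(z-o[2])/d[2]
def cloud(c):
    d=c['d'];v,u=np.mgrid[:d.shape[0],:d.shape[1]]
    P=np.stack([(u-c['cx'])/c['f']*d,(v-c['cy'])/c['f']*d,d],-1)-c['t']
    return P@c['R']
E
python3 - <<'E'
from h import *
for n in('top','scene','wrist'):
    i=snap(n,n+'0'); print(n,i)
s=sensors.read_state(); print(s)
E
```

```text
pics
top {'vfov': 50.665908931602296, 'cx': 280.73064197216655, 'cy': 211.76304409816598, 'R': array([[ 0.01123971, -0.99970953,  0.02131956],
       [-0.98775518, -0.01441814, -0.15534417],
       [ 0.15560644, -0.01931248, -0.98763033]]), 't': array([-0.02837181,  0.5544844 ,  0.88768259])}
scene {'vfov': 57.99928978183714, 'cx': 281.0683236273257, 'cy': 209.13563629442186, 'R': array([[ 0.69692795,  0.71706927, -0.01015307],
       [ 0.47886544, -0.47586049, -0.73772941],
       [-0.53383454,  0.50928229, -0.67502017]]), 't': array([-0.4039199 , -0.26347843,  1.12692749])}
wrist {'vfov': 66.95125293758288, 'cx': 276.2333505354367, 'cy': 206.10309833375018, 'R': array([[ 0.24249673, -0.97015075, -0.00168883],
       [-0.92681063, -0.23217733,  0.29515376],
       [-0.28673575, -0.0700086 , -0.95544827]]), 't': array([-0.52441008, -0.03845369,  0.38028789])}
{'time_s': 0.15, 'joint_pos': array([-1.39633868e+00,  5.26948658e-02,  1.40147485e+00,  2.89275407e-05,
        1.68859912e+00, -7.02943890e-02]), 'qvel': array([-0.00063297, -0.00077226, -0.00488355, -0.00178033,  0.00026865,
       -0.00148526]), 'joint_torque': array([ 1.51468194e-03, -3.81950676e+01, -3.60422802e+01, -4.43864977e-06,
        4.62029275e-03,  5.69989069e-07]), 'tool_pos': array([ 0.12722305, -0.50921174,  0.3032728 ]), 'eef_rot': array([[ 9.70196631e-01,  2.42318936e-01, -1.75864082e-04],
       [ 2.42318974e-01, -9.70195940e-01,  1.16331717e-03],
       [ 1.11271160e-04, -1.17126160e-03, -9.99999308e-01]]), 'ft_force': array([-0.43054103,  1.11275104,  0.12252604]), 'torque': array([-0.02502886,  0.04777079, -0.00524285]), 'opening': 0.9984070391594478}
```

View pics/top0.png

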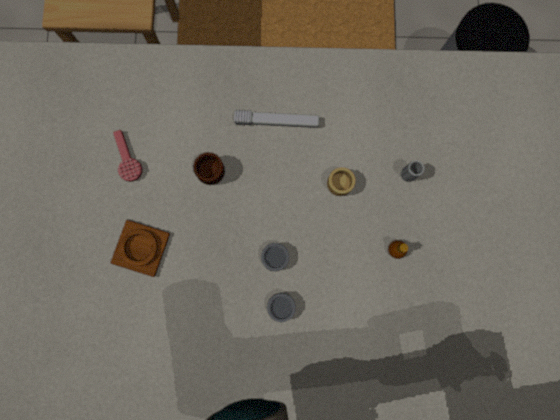

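View pics/scene0.png

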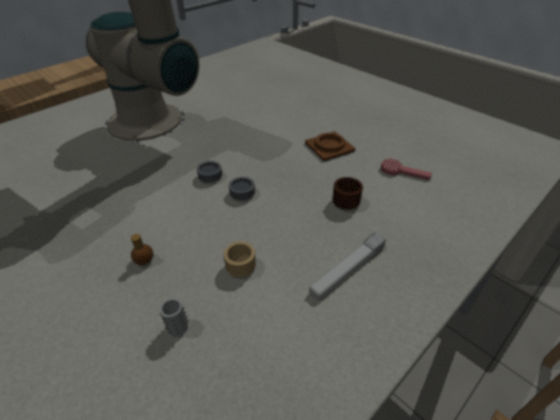

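View pics/wrist0.png

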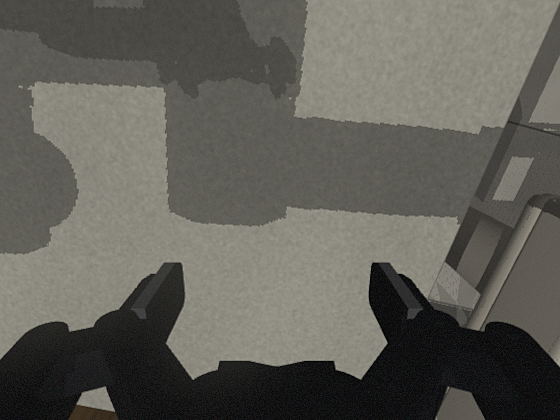

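The top view shows the base at (140,248), dark tier (209,168), pale tier (342,181), two dishes at (276,257) and (282,307), the bottle at (398,249), roller at (412,172), face brush at (130,170) and toothbrush holder at (275,119). The dish I need is the farther one, at (276,257). Next I'll measure.

```bash
python3 - <<'E'
from h import *
for tag,sds in (('top0',dict(base=(140,248),dark=(209,168),pale=(342,181),dish=(276,257),dish2=(282,307),perf=(398,249),roll=(412,172),brush=(130,170),tb=(275,119))),('scene0',dict(base=(330,145),dark=(347,193),pale=(240,260),dish=(242,188),dish2=(209,172),perf=(142,250)))):
    c=load(tag);P=cloud(c);
    tab=(P[...,0]>.3)&(P[...,0]<.7)&(abs(P[...,1])<.4)
    print(tag,'table z',np.median(P[...,2][tab]))
    m=((P[...,2]>.006)&(c['d']>0)).astype(np.uint8)
    n,l,st,ce=cv2.connectedComponentsWithStats(m)
    for k,(u,v) in sds.items():
        win=l[v-8:v+9,u-8:u+9]; w=win[win>0]
        if not len(w): print(k,'none');continue
        i=np.bincount(w).argmax(); Q=P[l==i]; zt=np.percentile(Q[:,2],97)
        T=Q[Q[:,2]>zt-.004]
        (x,y),r=cv2.minEnclosingCircle(T[:,:2].astype(np.float32)*1000)
        print(k,len(Q),'ztop',zt.round(4),'circ',round(x,1),round(y,1),round(2*r,1),'all mean',Q.mean(0).round(4), 'mid',((T.min(0)+T.max(0))/2).round(4))
E
```

```text
top0 table z -5.6089621459044786e-05
base 2212 ztop 0.0256 circ 478.9 278.6 77.7 all mean [0.478  0.2774 0.0144] mid [0.4788 0.2783 0.0258]
dark 817 ztop 0.0515 circ 649.7 134.8 63.3 all mean [0.6504 0.1353 0.0293] mid [0.6495 0.1349 0.0506]
pale 635 ztop 0.0437 circ 626.5 -149.9 57.5 all mean [ 0.6268 -0.1504  0.026 ] mid [ 0.6267 -0.1492  0.043 ]
dish 630 ztop 0.03 circ 462.8 -9.9 59.1 all mean [ 0.4623 -0.0094  0.0229] mid [ 0.4621 -0.0095  0.0289]
dish2 666 ztop 0.0297 circ 358.1 -23.8 59.2 all mean [ 0.3581 -0.0238  0.0229] mid [ 0.3583 -0.0243  0.0284]
perf 303 ztop 0.0671 circ 482.4 -271.4 17.2 all mean [ 0.4808 -0.2663  0.0379] mid [ 0.4824 -0.2709  0.0658]
roll 327 ztop 0.0614 circ 650.8 -304.2 34.0 all mean [ 0.6502 -0.3033  0.0388] mid [ 0.6512 -0.3041  0.0605]
brush 729 ztop 0.0199 circ 675.2 323.2 107.4 all mean [0.6706 0.3179 0.0147] mid [0.6752 0.3154 0.0194]
tb 1101 ztop 0.0256 circ 767.7 -7.7 186.0 all mean [ 0.7681 -0.0067  0.0204] mid [ 0.7715 -0.0077  0.0256]
scene0 table z -0.0010739853868641427
base 832 ztop 0.0232 circ 481.7 277.4 79.6 all mean [0.4859 0.2694 0.0136] mid [0.4805 0.2774 0.0225]
dark 851 ztop 0.049 circ 650.2 132.7 66.1 all mean [0.6542 0.1286 0.0324] mid [0.6512 0.1325 0.0478]
pale 953 ztop 0.0418 circ 627.8 -151.7 58.4 all mean [ 0.6298 -0.1537  0.0271] mid [ 0.6278 -0.1523  0.0406]
dish 517 ztop 0.0277 circ 464.1 -11.3 61.7 all mean [ 0.4676 -0.0143  0.0203] mid [ 0.4632 -0.0115  0.0263]
dish2 457 ztop 0.0276 circ 359.8 -26.4 61.4 all mean [ 0.364  -0.0284  0.0201] mid [ 0.3593 -0.026   0.0263]
perf 511 ztop 0.0654 circ 483.2 -273.9 18.8 all mean [ 0.4918 -0.2757  0.0346] mid [ 0.4834 -0.2733  0.0644]
```

jog_arm([
  {"dx":42,"dy":68},
  {"dx":42,"dy":68},
  {"dx":42,"dy":68},
  {"dx":42,"dy":68},
  {"dx":42,"dy":68},
  {"dx":42,"dy":68},
  {"dx":42,"dy":68},
  {"dx":42,"dy":68},
  {"dx":42,"dy":68},
  {"dx":42,"dy":68},
  {"dx":42,"dy":68},
  {"dx":42,"dy":68},
  {"dx":42,"dy":68},
  {"dx":42,"dy":68},
  {"dx":42,"dy":68},
  {"dx":42,"dy":68},
  {"dx":42,"dy":68},
  {"dx":42,"dy":68},
  {"dx":42,"dy":68},
  {"dx":42,"dy":68},
])

```text
schema error: expected keys dx, dy, dz, roll, jaw
```

jog_arm([
  {"dx":42,"dy":68,"dz":0,"roll":0,"jaw":-1},
  {"dx":42,"dy":68,"dz":0,"roll":0,"jaw":-1},
  {"dx":42,"dy":68,"dz":0,"roll":0,"jaw":-1},
  {"dx":42,"dy":68,"dz":0,"roll":0,"jaw":-1},
  {"dx":42,"dy":68,"dz":0,"roll":0,"jaw":-1},
  {"dx":42,"dy":68,"dz":0,"roll":0,"jaw":-1},
  {"dx":42,"dy":68,"dz":0,"roll":0,"jaw":-1},
  {"dx":42,"dy":68,"dz":0,"roll":0,"jaw":-1},
  {"dx":42,"dy":68,"dz":0,"roll":0,"jaw":-1},
  {"dx":42,"dy":68,"dz":0,"roll":0,"jaw":-1},
  {"dx":42,"dy":68,"dz":0,"roll":0,"jaw":-1},
  {"dx":42,"dy":68,"dz":0,"roll":0,"jaw":-1},
  {"dx":42,"dy":68,"dz":0,"roll":0,"jaw":-1},
  {"dx":42,"dy":68,"dz":0,"roll":0,"jaw":-1},
  {"dx":42,"dy":68,"dz":0,"roll":0,"jaw":-1},
  {"dx":42,"dy":68,"dz":0,"roll":0,"jaw":-1},
  {"dx":42,"dy":68,"dz":0,"roll":0,"jaw":-1},
  {"dx":42,"dy":68,"dz":0,"roll":0,"jaw":-1},
  {"dx":42,"dy":68,"dz":0,"roll":0,"jaw":-1},
  {"dx":42,"dy":68,"dz":0,"roll":0,"jaw":-1},
])

```text
time_s: 1.82
tool_pos: [0.5485, 0.1753, 0.3015]
eef_rot: [[0.969, 0.246, -0.003], [0.246, -0.969, 0.001], [-0.003, -0.001, -1.0]]
ft_force: [-0.3, -0.8, 0.0]
opening: 1.0
```

```bash
python3 - <<'E'
from h import *
viewer.snapshot('top'); viewer.snapshot('top')
s=sensors.read_state(); print(s['tool_pos'],abs(s['qvel']).max())
snap('wrist','w1'); s=sensors.read_state(); print(s['tool_pos'],s['time_s'])
c=load('w1');P=cloud(c)
m=((P[...,2]>.006)&(P[...,2]<.07)&(c['d']>0)).astype(np.uint8)
n,l,st,ce=cv2.connectedComponentsWithStats(m)
for i in range(1,n):
    if st[i,4]<200: continue
    Q=P[l==i]; zt=np.percentile(Q[:,2],97);T=Q[Q[:,2]>zt-.004]
    (x,y),r=cv2.minEnclosingCircle(T[:,:2].astype(np.float32)*1000)
    print(ce[i].round(),len(Q),zt.round(4),round(x,1),round(y,1),round(2*r,1))
E
```

```text
[0.54746445 0.17209007 0.30242541] 0.06445229321118379
[0.54712388 0.17074478 0.30312103] 1.9667
[169.  42.] 2706 0.0214 650.3 310.3 47.4
[518.  14.] 2646 0.0239 757.0 -7.0 116.5
[339.  91.] 3788 0.0516 649.9 134.8 63.5
[176. 206.] 6705 0.0255 479.1 278.3 77.8
[549. 180.] 895 0.039 615.0 -128.9 31.4
[408. 267.] 940 0.0296 466.4 -11.9 58.4
[372. 342.] 779 0.0293 357.6 -12.1 53.6
```

View pics/w1.png

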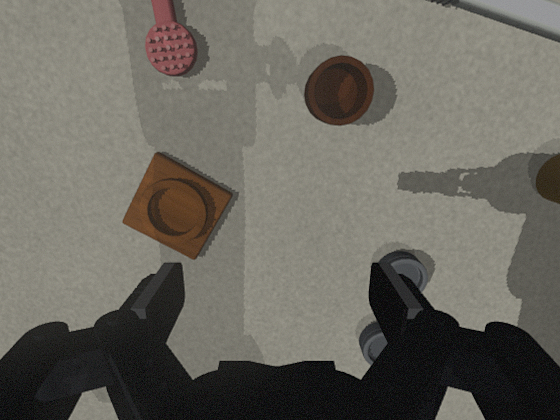

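The wrist view agrees with the top view to within 0.5 mm: base at pixel (178,208), dark tier at (339,91). I'll go to the dark tier now.

jog_arm([
  {"dx":10.3,"dy":-3.6,"dz":0,"roll":0,"jaw":-1},
  {"dx":10.3,"dy":-3.6,"dz":0,"roll":0,"jaw":-1},
  {"dx":10.3,"dy":-3.6,"dz":0,"roll":0,"jaw":-1},
  {"dx":10.3,"dy":-3.6,"dz":-4,"roll":0,"jaw":-1},
  {"dx":10.3,"dy":-3.6,"dz":-8,"roll":0,"jaw":-1},
  {"dx":10.3,"dy":-3.6,"dz":-12,"roll":0,"jaw":-1},
  {"dx":10.3,"dy":-3.6,"dz":-15,"roll":0,"jaw":-1},
  {"dx":10.3,"dy":-3.6,"dz":-18,"roll":0,"jaw":-1},
  {"dx":10.3,"dy":-3.6,"dz":-20,"roll":0,"jaw":-1},
  {"dx":10.3,"dy":-3.6,"dz":-21.5,"roll":0,"jaw":-1},
  {"dx":10.3,"dy":-3.6,"dz":-22.2,"roll":0,"jaw":-1},
  {"dx":10.3,"dy":-3.6,"dz":-22.2,"roll":0,"jaw":-1},
  {"dx":10.3,"dy":-3.6,"dz":-22.2,"roll":0,"jaw":-1},
  {"dx":10.3,"dy":-3.6,"dz":-22.2,"roll":0,"jaw":-1},
])

```text
time_s: 3.13
tool_pos: [0.651, 0.1342, 0.0842]
eef_rot: [[0.97, 0.242, 0.003], [0.242, -0.97, 0.0], [0.003, 0.0, -1.0]]
ft_force: [0.2, -0.6, 0.0]
opening: 0.997
```

```bash
python3 - <<'E'
from h import *
snap('wrist','w2'); s=sensors.read_state(); print(s['tool_pos'],s['ft_force'],s['time_s'])
E
```

```text
[0.6510361  0.13437841 0.08410313] [ 0.36154722 -0.06781632  1.00679515] 3.1833
```

View pics/w2.png

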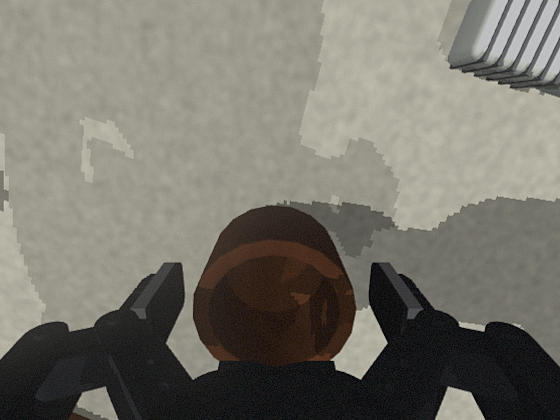

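The tub sits centred between the pads at pixel (274,305). Closing.

jog_arm([
  {"dx":0,"dy":0,"dz":0,"roll":0,"jaw":1},
  {"dx":0,"dy":0,"dz":0,"roll":0,"jaw":1},
  {"dx":0,"dy":0,"dz":0,"roll":0,"jaw":1},
  {"dx":0,"dy":0,"dz":0,"roll":0,"jaw":1},
  {"dx":0,"dy":0,"dz":0,"roll":0,"jaw":1},
  {"dx":0,"dy":0,"dz":0,"roll":0,"jaw":1},
  {"dx":0,"dy":0,"dz":0,"roll":0,"jaw":1},
  {"dx":0,"dy":0,"dz":0,"roll":0,"jaw":1},
], grip_force=40)

```text
time_s: 3.85
tool_pos: [0.6508, 0.1347, 0.0832]
eef_rot: [[0.97, 0.242, 0.002], [0.242, -0.97, 0.0], [0.002, 0.0, -1.0]]
ft_force: [-0.1, -0.0, 6.0]
opening: 0.731
```

```bash
python3 - <<'E'
from h import *
snap('wrist','w3'); s=sensors.read_state(); print(s['tool_pos'],s['ft_force'],s['time_s'],s['opening'])
E
```

```text
[0.65081534 0.13472889 0.08322889] [-0.74717673 -0.35570218  6.05037042] 3.9 0.7284245332491441
```

View pics/w3.png

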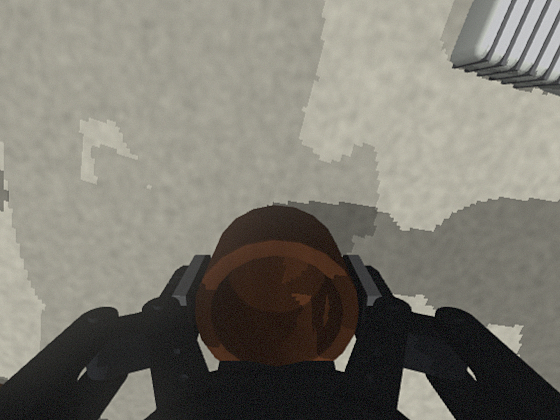

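Grip holds at opening 0.73. Lifting and carrying to above the base.

jog_arm([
  {"dx":0,"dy":0,"dz":0.5,"roll":0,"jaw":1},
  {"dx":0,"dy":0,"dz":2,"roll":0,"jaw":1},
  {"dx":0,"dy":0,"dz":4,"roll":0,"jaw":1},
  {"dx":-0.5,"dy":0.4,"dz":6,"roll":0,"jaw":1},
  {"dx":-1.5,"dy":1.2,"dz":7.5,"roll":0,"jaw":1},
  {"dx":-3.2,"dy":2.7,"dz":8,"roll":0,"jaw":1},
  {"dx":-5.4,"dy":4.6,"dz":8,"roll":0,"jaw":1},
  {"dx":-7.6,"dy":6.4,"dz":8,"roll":0,"jaw":1},
  {"dx":-9.8,"dy":8.3,"dz":8,"roll":0,"jaw":1},
  {"dx":-12,"dy":10.1,"dz":8,"roll":0,"jaw":1},
  {"dx":-14.2,"dy":12,"dz":8,"roll":0,"jaw":1},
  {"dx":-15.8,"dy":13.3,"dz":8,"roll":0,"jaw":1},
  {"dx":-16.7,"dy":14.1,"dz":8,"roll":0,"jaw":1},
  {"dx":-17.05,"dy":14.4,"dz":8,"roll":0,"jaw":1},
  {"dx":-17.05,"dy":14.4,"dz":8,"roll":0,"jaw":1},
  {"dx":-17.05,"dy":14.4,"dz":8,"roll":0,"jaw":1},
  {"dx":-17.05,"dy":14.4,"dz":8,"roll":0,"jaw":1},
  {"dx":-17.05,"dy":14.4,"dz":8,"roll":0,"jaw":1},
])

```text
time_s: 5.4
tool_pos: [0.4805, 0.2779, 0.1618]
eef_rot: [[0.971, 0.241, -0.0], [0.241, -0.971, -0.0], [-0.0, 0.0, -1.0]]
ft_force: [-1.5, -0.8, -1.6]
opening: 0.726
```

```bash
python3 - <<'E'
from h import *
snap('top','t1'); snap('wrist','w4'); s=sensors.read_state(); print(s['tool_pos'],s['ft_force'],s['time_s'],s['opening'])
c=load('t1');P=cloud(c)
m=((P[...,2]>.075)&(P[...,0]>.4)&(abs(P[...,1]-.28)<.1)&(c['d']>0))
np.set_printoptions(suppress=True)
a=cv2.imread('pics/t1.png')[150:350,50:260]; cv2.imwrite('pics/t1c.png',cv2.resize(a,None,fx=3,fy=3))
E
```

```text
[0.48029359 0.27808726 0.16181319] [-0.48640004 -0.70053709 -0.42401601] 5.5 0.7306478284035474
```

View pics/t1c.png

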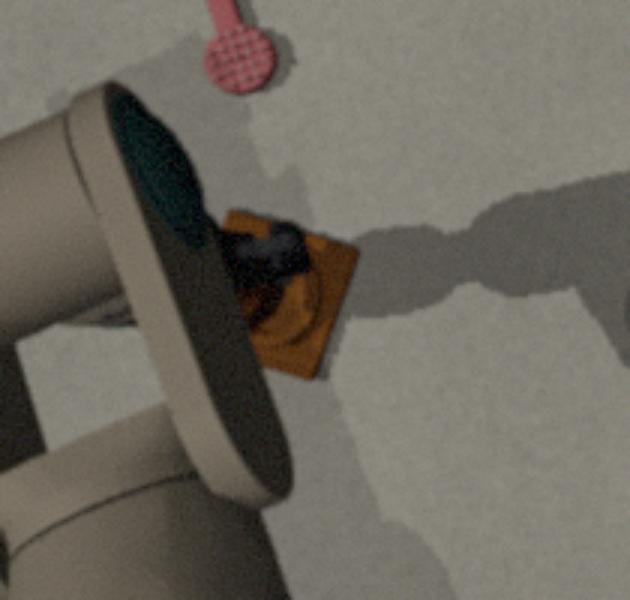

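View pics/w4.png

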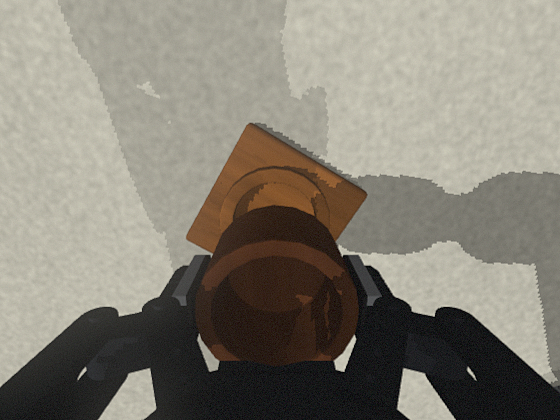

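The tub hangs level over the base (collar at pixel (275,200)), and the tool is 0.2 mm from its target. Lowering.

jog_arm([
  {"dx":0,"dy":0,"dz":-1,"roll":0,"jaw":1},
  {"dx":0,"dy":0,"dz":-2.5,"roll":0,"jaw":1},
  {"dx":0,"dy":0,"dz":-4,"roll":0,"jaw":1},
  {"dx":0,"dy":0,"dz":-4.8,"roll":0,"jaw":1},
  {"dx":0,"dy":0,"dz":-5.1,"roll":0,"jaw":1},
  {"dx":0,"dy":0,"dz":-5.3,"roll":0,"jaw":1},
  {"dx":0,"dy":0,"dz":-5.5,"roll":0,"jaw":1},
  {"dx":0,"dy":0,"dz":-5.7,"roll":0,"jaw":1},
  {"dx":0,"dy":0,"dz":-5.9,"roll":0,"jaw":1},
  {"dx":0,"dy":0,"dz":-6.0,"roll":0,"jaw":1},
  {"dx":0,"dy":0,"dz":-6.0,"roll":0,"jaw":1},
  {"dx":0,"dy":0,"dz":-6.0,"roll":0,"jaw":1},
  {"dx":0,"dy":0,"dz":-6.0,"roll":0,"jaw":1},
])

```text
time_s: 6.58
tool_pos: [0.4798, 0.2787, 0.1021]
eef_rot: [[0.97, 0.242, 0.0], [0.242, -0.97, 0.0], [0.0, 0.0, -1.0]]
ft_force: [-0.6, -1.0, -0.7]
opening: 0.727
```

jog_arm([
  {"dx":0,"dy":0,"dz":-0.05,"roll":0,"jaw":1},
  {"dx":0,"dy":0,"dz":-0.1,"roll":0,"jaw":1},
  {"dx":0,"dy":0,"dz":-0.1,"roll":0,"jaw":1},
  {"dx":0,"dy":0,"dz":-0.1,"roll":0,"jaw":1},
])

```text
time_s: 6.92
tool_pos: [0.4798, 0.2787, 0.1012]
eef_rot: [[0.97, 0.242, 0.0], [0.242, -0.97, 0.0], [0.0, 0.0, -1.0]]
ft_force: [-1.3, -0.3, 3.3]
opening: 0.73
```

Contact at the expected seat height. Releasing and rising.

jog_arm([
  {"dx":0,"dy":0,"dz":0,"roll":0,"jaw":-1},
  {"dx":0,"dy":0,"dz":0,"roll":0,"jaw":-1},
  {"dx":0,"dy":0,"dz":0,"roll":0,"jaw":-1},
  {"dx":0,"dy":0,"dz":0,"roll":0,"jaw":-1},
  {"dx":0,"dy":0,"dz":0,"roll":0,"jaw":-1},
  {"dx":0,"dy":0,"dz":2,"roll":0,"jaw":-1},
  {"dx":0,"dy":0,"dz":5,"roll":0,"jaw":-1},
  {"dx":0,"dy":0,"dz":9,"roll":0,"jaw":-1},
  {"dx":0,"dy":0,"dz":13,"roll":0,"jaw":-1},
  {"dx":0,"dy":0,"dz":16,"roll":0,"jaw":-1},
  {"dx":0,"dy":0,"dz":18,"roll":0,"jaw":-1},
  {"dx":0,"dy":0,"dz":18,"roll":0,"jaw":-1},
  {"dx":0,"dy":0,"dz":18,"roll":0,"jaw":-1},
])

```text
time_s: 8.0
tool_pos: [0.48, 0.2788, 0.2821]
eef_rot: [[0.97, 0.242, 0.002], [0.242, -0.97, 0.001], [0.003, -0.001, -1.0]]
ft_force: [-0.1, 0.5, -1.2]
opening: 1.0
```

```bash
cat >> h.py <<'E'
def check(tag,x,y,zt,rad=.06):
    c=load(tag);P=cloud(c)
    m=(np.hypot(P[...,0]-x,P[...,1]-y)<rad)&(abs(P[...,2]-zt)<.006)&(c['d']>0)
    T=P[m];(cx,cy),r=cv2.minEnclosingCircle(T[:,:2].astype(np.float32)*1000)
    A=np.c_[T[:,:2]-[x,y],np.ones(len(T))]; k=np.linalg.lstsq(A,T[:,2],rcond=None)[0]
    print(tag,len(T),'z med',np.median(T[:,2]).round(4),'circ',round(cx,1),round(cy,1),round(2*r,1),'tilt mrad',(k[:2]*1000).round(0))
E
python3 - <<'E'
from h import *
s=sensors.read_state(); print(s['tool_pos'],s['time_s'],s['opening'])
snap('wrist','w5'); snap('scene','s5')
check('w5',.479,.278,.068); check('s5',.48,.277,.068)
E
```

```text
[0.48002086 0.27878447 0.28207037] 8.0 1.0001260848783677
w5 1504 z med 0.0684 circ 479.4 278.1 63.9 tilt mrad [5. 0.]
s5 143 z med 0.0653 circ 480.3 276.2 67.4 tilt mrad [ 2. -1.]
```

View pics/w5.png

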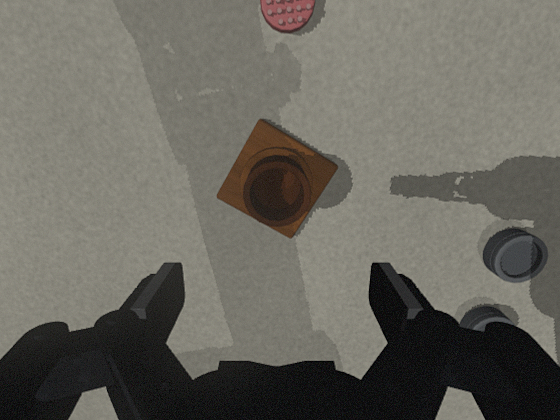

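View pics/s5.png

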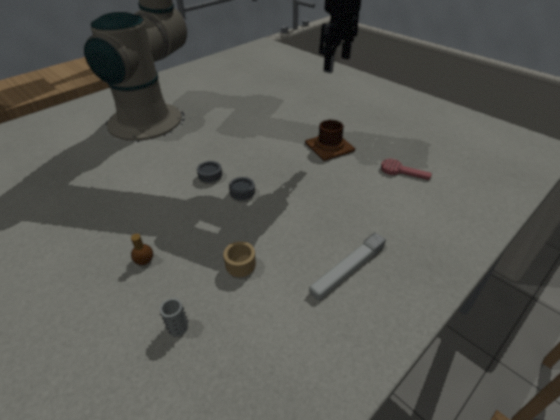

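The dark tier is seated: its rim is at z 0.0684 (0.068 expected), level, and centred at (479.4, 278.1) mm. Next is the pale tier.

jog_arm([
  {"dx":0.7,"dy":-2,"dz":0,"roll":0,"jaw":-1},
  {"dx":2,"dy":-6,"dz":0,"roll":0,"jaw":-1},
  {"dx":3.3,"dy":-9.7,"dz":0,"roll":0,"jaw":-1},
  {"dx":4.6,"dy":-13.5,"dz":0,"roll":0,"jaw":-1},
  {"dx":5.9,"dy":-17.3,"dz":0,"roll":0,"jaw":-1},
  {"dx":7.2,"dy":-21,"dz":0,"roll":0,"jaw":-1},
  {"dx":8.5,"dy":-24.8,"dz":0,"roll":0,"jaw":-1},
  {"dx":9.8,"dy":-28.6,"dz":0,"roll":0,"jaw":-1},
  {"dx":11.1,"dy":-32.4,"dz":0,"roll":0,"jaw":-1},
  {"dx":12.4,"dy":-36.2,"dz":0,"roll":0,"jaw":-1},
  {"dx":13.6,"dy":-39.6,"dz":0,"roll":0,"jaw":-1},
  {"dx":14.4,"dy":-42,"dz":-1,"roll":0,"jaw":-1},
  {"dx":14.7,"dy":-42.9,"dz":-3,"roll":0,"jaw":-1},
  {"dx":14.7,"dy":-42.9,"dz":-5,"roll":0,"jaw":-1},
  {"dx":14.7,"dy":-42.9,"dz":-6,"roll":0,"jaw":-1},
  {"dx":14.7,"dy":-42.9,"dz":-6,"roll":0,"jaw":-1},
  {"dx":14.7,"dy":-42.9,"dz":-6,"roll":0,"jaw":-1},
  {"dx":14.7,"dy":-42.9,"dz":-6,"roll":0,"jaw":-1},
])

```text
time_s: 9.6
tool_pos: [0.6271, -0.1499, 0.2222]
eef_rot: [[0.97, 0.243, 0.002], [0.243, -0.97, -0.001], [0.001, 0.001, -1.0]]
ft_force: [-0.1, 0.3, 0.8]
opening: 1.0
```

```bash
python3 - <<'E'
from h import *
s=sensors.read_state(); print(s['tool_pos'],s['time_s'],s['opening'])
snap('wrist','w6'); snap('top','t6')
check('w6',.6265,-.15,.042)
E
```

```text
[ 0.62706768 -0.14989254  0.22215308] 9.6 1.000052638181888
w6 1718 z med 0.0424 circ 626.8 -150.7 57.8 tilt mrad [6. 1.]
```

View pics/w6.png

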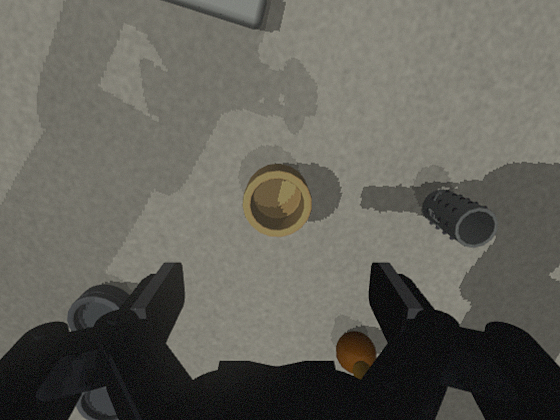

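The pale tier is at pixel (277,203), centred between the fingers, with neighbours well clear. Descending and gripping.

jog_arm([
  {"dx":0,"dy":0,"dz":-2,"roll":0,"jaw":-1},
  {"dx":0,"dy":0,"dz":-5,"roll":0,"jaw":-1},
  {"dx":0,"dy":0,"dz":-8,"roll":0,"jaw":-1},
  {"dx":0,"dy":0,"dz":-11,"roll":0,"jaw":-1},
  {"dx":0,"dy":0,"dz":-13,"roll":0,"jaw":-1},
  {"dx":0,"dy":0,"dz":-14.1,"roll":0,"jaw":-1},
  {"dx":0,"dy":0,"dz":-14.1,"roll":0,"jaw":-1},
  {"dx":0,"dy":0,"dz":-14.1,"roll":0,"jaw":-1},
  {"dx":0,"dy":0,"dz":-14.1,"roll":0,"jaw":-1},
  {"dx":0,"dy":0,"dz":-14.1,"roll":0,"jaw":1},
  {"dx":0,"dy":0,"dz":-14.1,"roll":0,"jaw":1},
  {"dx":0,"dy":0,"dz":-14.1,"roll":0,"jaw":1},
  {"dx":0,"dy":0,"dz":-14.1,"roll":0,"jaw":1},
  {"dx":0,"dy":0,"dz":-14.1,"roll":0,"jaw":1},
  {"dx":0,"dy":0,"dz":-14.1,"roll":0,"jaw":1},
  {"dx":0,"dy":0,"dz":-14.1,"roll":0,"jaw":1},
  {"dx":0,"dy":0,"dz":-14.1,"roll":0,"jaw":1},
  {"dx":0,"dy":0,"dz":-14.1,"roll":0,"jaw":1},
], grip_force=40)

```text
time_s: 11.2
tool_pos: [0.6276, -0.1506, 0.0819]
eef_rot: [[0.97, 0.242, 0.003], [0.242, -0.97, -0.001], [0.003, 0.002, -1.0]]
ft_force: [-0.7, 0.4, 5.4]
opening: 0.674
```

```bash
python3 - <<'E'
from h import *
s=sensors.read_state(); print(s['tool_pos'],s['time_s'],s['opening'],s['ft_force'])
snap('wrist','w7')
E
```

```text
[ 0.62757258 -0.15055787  0.08190445] 11.2 0.6744145362199522 [-0.71720306  0.37603498  5.42921116]
```

View pics/w7.png

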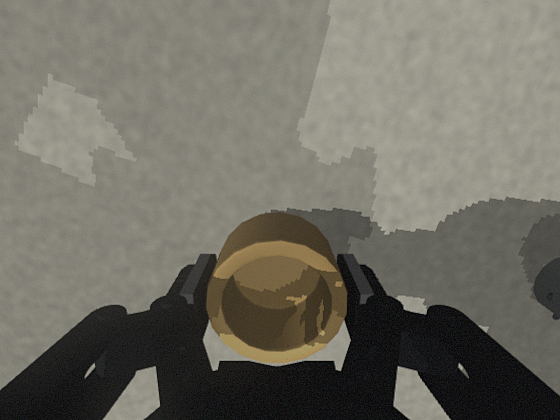

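Gripped. Carrying to the stack.

jog_arm([
  {"dx":0,"dy":0,"dz":0.5,"roll":0,"jaw":1},
  {"dx":0,"dy":0,"dz":2,"roll":0,"jaw":1},
  {"dx":0,"dy":0,"dz":4.5,"roll":0,"jaw":1},
  {"dx":-0.3,"dy":0.9,"dz":7,"roll":0,"jaw":1},
  {"dx":-0.9,"dy":2.6,"dz":9.2,"roll":0,"jaw":1},
  {"dx":-1.8,"dy":5.2,"dz":10.5,"roll":0,"jaw":1},
  {"dx":-2.8,"dy":8.2,"dz":10.5,"roll":0,"jaw":1},
  {"dx":-3.9,"dy":11.4,"dz":10.5,"roll":0,"jaw":1},
  {"dx":-5,"dy":14.6,"dz":10.5,"roll":0,"jaw":1},
  {"dx":-6.1,"dy":17.8,"dz":10.5,"roll":0,"jaw":1},
  {"dx":-7.2,"dy":21,"dz":10.5,"roll":0,"jaw":1},
  {"dx":-8.3,"dy":24.3,"dz":10.5,"roll":0,"jaw":1},
  {"dx":-9.4,"dy":27.5,"dz":10.5,"roll":0,"jaw":1},
  {"dx":-10.5,"dy":30.7,"dz":10.5,"roll":0,"jaw":1},
  {"dx":-11.6,"dy":33.9,"dz":10.5,"roll":0,"jaw":1},
  {"dx":-12.6,"dy":36.9,"dz":10.5,"roll":0,"jaw":1},
  {"dx":-13.5,"dy":39.5,"dz":10.5,"roll":0,"jaw":1},
  {"dx":-14.2,"dy":41.5,"dz":10.5,"roll":0,"jaw":1},
  {"dx":-14.5,"dy":42.5,"dz":10.5,"roll":0,"jaw":1},
  {"dx":-14.65,"dy":42.85,"dz":10.5,"roll":0,"jaw":1},
])

```text
time_s: 12.92
tool_pos: [0.4797, 0.2794, 0.185]
eef_rot: [[0.97, 0.244, -0.0], [0.244, -0.97, -0.0], [-0.0, 0.0, -1.0]]
ft_force: [-0.2, 0.5, -1.3]
opening: 0.676
```

```bash
python3 - <<'E'
from h import *
snap('scene','s8');snap('wrist','w8');snap('wrist','w8')
s=sensors.read_state(); print(s['tool_pos'],s['time_s'],s['opening'],s['ft_force'])
a=cv2.imread('pics/s8.png')[50:200,240:440]; cv2.imwrite('pics/s8c.png',cv2.resize(a,None,fx=3,fy=3))
E
```

```text
[0.48056958 0.2773731  0.18485766] 13.0667 0.6752226999803109 [ 0.6736098  -0.63172996 -1.57074631]
```

View pics/w8.png

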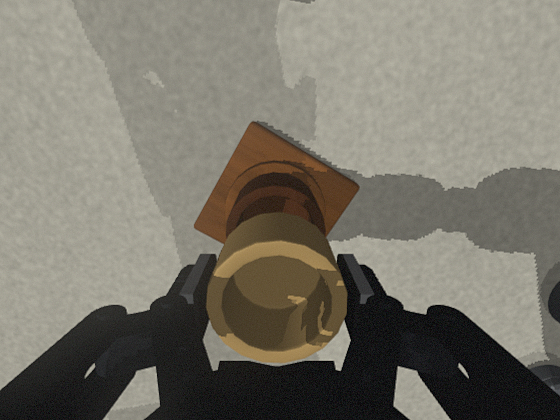

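View pics/s8c.png

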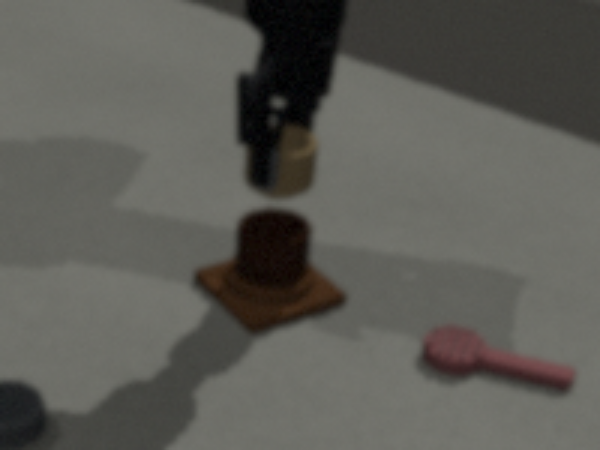

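The pale tier hangs level above the dark tub. Lowering.

jog_arm([
  {"dx":0,"dy":0,"dz":-0.5,"roll":0,"jaw":1},
  {"dx":0,"dy":0,"dz":-1.5,"roll":0,"jaw":1},
  {"dx":0,"dy":0,"dz":-2.5,"roll":0,"jaw":1},
  {"dx":0,"dy":0,"dz":-3,"roll":0,"jaw":1},
  {"dx":0,"dy":0,"dz":-3.2,"roll":0,"jaw":1},
  {"dx":0,"dy":0,"dz":-3.4,"roll":0,"jaw":1},
  {"dx":0,"dy":0,"dz":-3.6,"roll":0,"jaw":1},
  {"dx":0,"dy":0,"dz":-3.8,"roll":0,"jaw":1},
  {"dx":0,"dy":0,"dz":-3.9,"roll":0,"jaw":1},
  {"dx":0,"dy":0,"dz":-4,"roll":0,"jaw":1},
  {"dx":0,"dy":0,"dz":-4,"roll":0,"jaw":1},
  {"dx":0,"dy":0,"dz":-4,"roll":0,"jaw":1},
  {"dx":0,"dy":0,"dz":-4,"roll":0,"jaw":1},
])

```text
time_s: 14.15
tool_pos: [0.4803, 0.2782, 0.1451]
eef_rot: [[0.97, 0.242, 0.0], [0.242, -0.97, 0.0], [0.0, 0.0, -1.0]]
ft_force: [-0.0, 0.4, 0.0]
opening: 0.675
```

jog_arm([
  {"dx":0,"dy":0,"dz":-0.05,"roll":0,"jaw":1},
  {"dx":0,"dy":0,"dz":-0.1,"roll":0,"jaw":1},
  {"dx":0,"dy":0,"dz":-0.15,"roll":0,"jaw":1},
  {"dx":0,"dy":0,"dz":-0.15,"roll":0,"jaw":1},
  {"dx":0,"dy":0,"dz":-0.15,"roll":0,"jaw":1},
])

```text
time_s: 14.57
tool_pos: [0.4804, 0.2782, 0.1439]
eef_rot: [[0.97, 0.242, 0.001], [0.242, -0.97, 0.0], [0.001, 0.0, -1.0]]
ft_force: [-0.7, -1.3, 3.6]
opening: 0.677
```

jog_arm([
  {"dx":0,"dy":0,"dz":0,"roll":0,"jaw":-1},
  {"dx":0,"dy":0,"dz":0,"roll":0,"jaw":-1},
  {"dx":0,"dy":0,"dz":0,"roll":0,"jaw":-1},
  {"dx":0,"dy":0,"dz":0,"roll":0,"jaw":-1},
  {"dx":0,"dy":0,"dz":0,"roll":0,"jaw":-1},
  {"dx":0,"dy":0,"dz":0,"roll":0,"jaw":-1},
  {"dx":0,"dy":0,"dz":2,"roll":0,"jaw":-1},
  {"dx":0,"dy":0,"dz":5,"roll":0,"jaw":-1},
  {"dx":0,"dy":0,"dz":9,"roll":0,"jaw":-1},
  {"dx":0,"dy":0,"dz":13,"roll":0,"jaw":-1},
  {"dx":0,"dy":0,"dz":15,"roll":0,"jaw":-1},
  {"dx":0,"dy":0,"dz":16,"roll":0,"jaw":-1},
  {"dx":0,"dy":0,"dz":16,"roll":0,"jaw":-1},
  {"dx":0,"dy":0,"dz":16,"roll":0,"jaw":-1},
])

```text
time_s: 15.73
tool_pos: [0.4801, 0.2781, 0.302]
eef_rot: [[0.97, 0.242, -0.001], [0.242, -0.97, -0.001], [-0.002, 0.0, -1.0]]
ft_force: [-0.8, -0.6, -0.9]
opening: 1.0
```

```bash
python3 - <<'E'
from h import *
s=sensors.read_state(); print(s['tool_pos'],s['time_s'],s['opening'])
snap('wrist','w9'); snap('scene','s9')
check('w9',.479,.278,.104); check('s9',.48,.277,.104)
check('w9',.4626,-.0097,.028)
E
```

```text
[0.48010422 0.27805489 0.30199484] 15.7333 0.9997801298193638
w9 1505 z med 0.1045 circ 479.6 278.0 57.8 tilt mrad [ 3. -1.]
s9 141 z med 0.1015 circ 480.8 275.4 60.5 tilt mrad [-5.  4.]
w9 1161 z med 0.0279 circ 462.2 -9.6 61.2 tilt mrad [ 3. -1.]
```

View pics/w9.png

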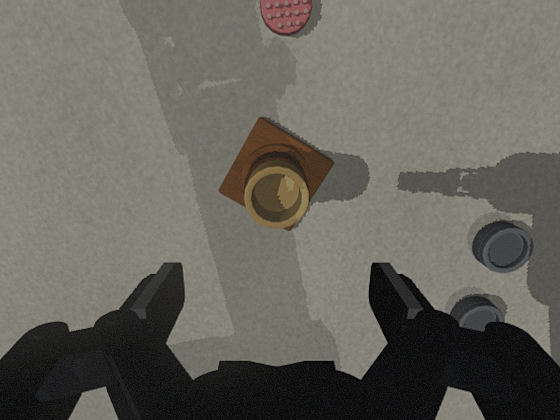

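The pale tier is seated: rim at z 0.1045 (0.104 expected), level. Now the dish at pixel (503,245), the farther of the two.

jog_arm([
  {"dx":-0.1,"dy":-2,"dz":0,"roll":0,"jaw":-1},
  {"dx":-0.3,"dy":-5,"dz":0,"roll":0,"jaw":-1},
  {"dx":-0.5,"dy":-8.5,"dz":0,"roll":0,"jaw":-1},
  {"dx":-0.7,"dy":-12.5,"dz":0,"roll":0,"jaw":-1},
  {"dx":-1,"dy":-16.5,"dz":0,"roll":0,"jaw":-1},
  {"dx":-1.2,"dy":-20.5,"dz":0,"roll":0,"jaw":-1},
  {"dx":-1.4,"dy":-24,"dz":-1,"roll":0,"jaw":-1},
  {"dx":-1.6,"dy":-27,"dz":-3,"roll":0,"jaw":-1},
  {"dx":-1.7,"dy":-28.5,"dz":-6,"roll":0,"jaw":-1},
  {"dx":-1.7,"dy":-28.8,"dz":-9,"roll":0,"jaw":-1},
  {"dx":-1.7,"dy":-28.8,"dz":-11,"roll":0,"jaw":-1},
  {"dx":-1.7,"dy":-28.8,"dz":-12,"roll":0,"jaw":-1},
  {"dx":-1.7,"dy":-28.8,"dz":-12,"roll":0,"jaw":-1},
  {"dx":-1.7,"dy":-28.8,"dz":-12,"roll":0,"jaw":-1},
  {"dx":-1.7,"dy":-28.8,"dz":-12,"roll":0,"jaw":-1},
])

```text
time_s: 17.08
tool_pos: [0.4639, -0.0096, 0.1847]
eef_rot: [[0.97, 0.243, 0.002], [0.243, -0.97, -0.0], [0.002, 0.001, -1.0]]
ft_force: [0.2, -0.5, 0.6]
opening: 1.002
```

```bash
python3 - <<'E'
from h import *
s=sensors.read_state(); print(s['tool_pos'],s['time_s'],s['opening'])
snap('wrist','w10')
check('w10',.4626,-.0097,.028,.045)
E
```

```text
[ 0.46385232 -0.00961257  0.184659  ] 17.0833 1.0017368362041137
w10 2316 z med 0.0283 circ 462.8 -9.8 60.0 tilt mrad [3. 3.]
```

View pics/w10.png

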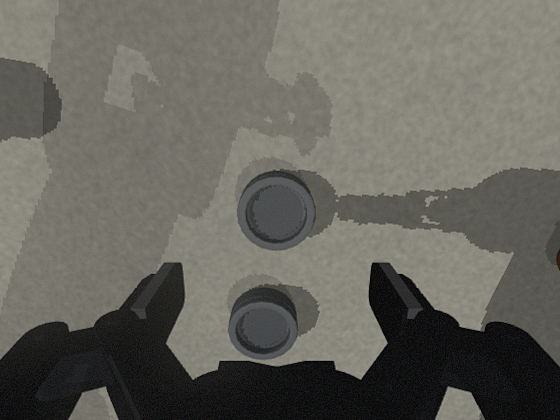

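The target dish is at pixel (276,210) on the centre line, and the look-alike at (263,325) lies behind it. Descending and gripping.

jog_arm([
  {"dx":0,"dy":0,"dz":-2,"roll":0,"jaw":-1},
  {"dx":0,"dy":0,"dz":-4.5,"roll":0,"jaw":-1},
  {"dx":0,"dy":0,"dz":-7,"roll":0,"jaw":-1},
  {"dx":0,"dy":0,"dz":-9,"roll":0,"jaw":-1},
  {"dx":0,"dy":0,"dz":-10.2,"roll":0,"jaw":-1},
  {"dx":0,"dy":0,"dz":-10.7,"roll":0,"jaw":-1},
  {"dx":0,"dy":0,"dz":-10.7,"roll":0,"jaw":-1},
  {"dx":0,"dy":0,"dz":-10.7,"roll":0,"jaw":-1},
  {"dx":0,"dy":0,"dz":-10.7,"roll":0,"jaw":-1},
  {"dx":0,"dy":0,"dz":-10.7,"roll":0,"jaw":1},
  {"dx":0,"dy":0,"dz":-10.7,"roll":0,"jaw":1},
  {"dx":0,"dy":0,"dz":-10.7,"roll":0,"jaw":1},
  {"dx":0,"dy":0,"dz":-10.7,"roll":0,"jaw":1},
  {"dx":0,"dy":0,"dz":-10.7,"roll":0,"jaw":1},
  {"dx":0,"dy":0,"dz":-10.7,"roll":0,"jaw":1},
  {"dx":0,"dy":0,"dz":-10.7,"roll":0,"jaw":1},
  {"dx":0,"dy":0,"dz":-10.7,"roll":0,"jaw":1},
  {"dx":0,"dy":0,"dz":-10.7,"roll":0,"jaw":1},
], grip_force=40)

```text
time_s: 18.63
tool_pos: [0.4638, -0.0099, 0.0776]
eef_rot: [[0.97, 0.242, 0.002], [0.242, -0.97, -0.0], [0.002, 0.001, -1.0]]
ft_force: [-3.2, 0.9, 6.2]
opening: 0.688
```

```bash
python3 - <<'E'
from h import *
s=sensors.read_state(); print(s['tool_pos'],s['time_s'],s['opening'],s['ft_force'])
snap('wrist','w11')
E
```

```text
[ 0.46380726 -0.00985695  0.07762962] 18.6333 0.6882037886505774 [-3.22217024  0.94633212  6.18302472]
```

View pics/w11.png

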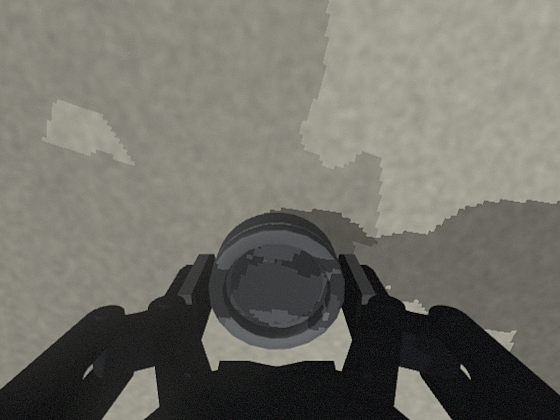

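jog_arm([
  {"dx":0,"dy":0,"dz":0.5,"roll":0,"jaw":1},
  {"dx":0,"dy":0,"dz":2,"roll":0,"jaw":1},
  {"dx":0,"dy":0,"dz":4.5,"roll":0,"jaw":1},
  {"dx":0,"dy":0.3,"dz":7,"roll":0,"jaw":1},
  {"dx":0.1,"dy":1,"dz":9.5,"roll":0,"jaw":1},
  {"dx":0.2,"dy":2.5,"dz":12,"roll":0,"jaw":1},
  {"dx":0.3,"dy":4.5,"dz":13.5,"roll":0,"jaw":1},
  {"dx":0.4,"dy":7,"dz":14,"roll":0,"jaw":1},
  {"dx":0.6,"dy":9.5,"dz":14,"roll":0,"jaw":1},
  {"dx":0.7,"dy":12,"dz":14,"roll":0,"jaw":1},
  {"dx":0.9,"dy":14.5,"dz":14,"roll":0,"jaw":1},
  {"dx":1,"dy":17,"dz":14,"roll":0,"jaw":1},
  {"dx":1.2,"dy":19.5,"dz":14,"roll":0,"jaw":1},
  {"dx":1.3,"dy":22,"dz":14,"roll":0,"jaw":1},
  {"dx":1.5,"dy":24.5,"dz":14,"roll":0,"jaw":1},
  {"dx":1.6,"dy":26.5,"dz":14,"roll":0,"jaw":1},
  {"dx":1.7,"dy":28,"dz":14,"roll":0,"jaw":1},
  {"dx":1.75,"dy":28.6,"dz":14,"roll":0,"jaw":1},
  {"dx":1.75,"dy":28.8,"dz":14,"roll":0,"jaw":1},
  {"dx":1.75,"dy":28.8,"dz":14,"roll":0,"jaw":1},
])

```text
time_s: 20.35
tool_pos: [0.4808, 0.2778, 0.2163]
eef_rot: [[0.97, 0.242, -0.0], [0.242, -0.97, -0.001], [-0.0, 0.001, -1.0]]
ft_force: [-0.3, -0.2, -0.5]
opening: 0.689
```

```bash
python3 - <<'E'
from h import *
snap('scene','s12');snap('wrist','w12')
s=sensors.read_state(); print(s['tool_pos'],s['time_s'],s['opening'],s['ft_force'])
E
```

```text
[0.48088515 0.2772548  0.2164393 ] 20.45 0.6900007711365801 [-0.5692815  -0.41827714 -0.67158703]
```

View pics/w12.png

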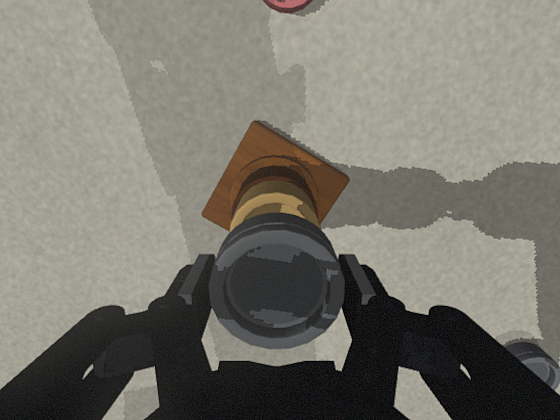

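The dish hangs level over the pale rim, which shows at (270,215). Lowering.

jog_arm([
  {"dx":0,"dy":0,"dz":-0.5,"roll":0,"jaw":1},
  {"dx":0,"dy":0.05,"dz":-1.5,"roll":0,"jaw":1},
  {"dx":0,"dy":0.05,"dz":-2.5,"roll":0,"jaw":1},
  {"dx":0,"dy":0.05,"dz":-3,"roll":0,"jaw":1},
  {"dx":0,"dy":0.05,"dz":-3.2,"roll":0,"jaw":1},
  {"dx":0,"dy":0.05,"dz":-3.4,"roll":0,"jaw":1},
  {"dx":0,"dy":0.05,"dz":-3.6,"roll":0,"jaw":1},
  {"dx":0,"dy":0.05,"dz":-3.8,"roll":0,"jaw":1},
  {"dx":0,"dy":0.05,"dz":-3.9,"roll":0,"jaw":1},
  {"dx":0,"dy":0.05,"dz":-4,"roll":0,"jaw":1},
  {"dx":0,"dy":0.05,"dz":-4,"roll":0,"jaw":1},
  {"dx":0,"dy":0.05,"dz":-4,"roll":0,"jaw":1},
  {"dx":0,"dy":0.05,"dz":-4,"roll":0,"jaw":1},
])

```text
time_s: 21.53
tool_pos: [0.4808, 0.2787, 0.1766]
eef_rot: [[0.97, 0.242, 0.0], [0.242, -0.97, 0.0], [0.0, 0.0, -1.0]]
ft_force: [0.8, -0.0, -0.9]
opening: 0.69
```

jog_arm([
  {"dx":0,"dy":0,"dz":-0.05,"roll":0,"jaw":1},
  {"dx":0,"dy":0,"dz":-0.1,"roll":0,"jaw":1},
  {"dx":0,"dy":0,"dz":-0.12,"roll":0,"jaw":1},
  {"dx":0,"dy":0,"dz":-0.12,"roll":0,"jaw":1},
  {"dx":0,"dy":0,"dz":-0.12,"roll":0,"jaw":1},
])

```text
time_s: 21.95
tool_pos: [0.4809, 0.2787, 0.1757]
eef_rot: [[0.97, 0.242, 0.001], [0.242, -0.97, 0.0], [0.001, -0.0, -1.0]]
ft_force: [-1.4, -1.3, 3.0]
opening: 0.686
```

jog_arm([
  {"dx":0,"dy":0,"dz":0,"roll":0,"jaw":-1},
  {"dx":0,"dy":0,"dz":0,"roll":0,"jaw":-1},
  {"dx":0,"dy":0,"dz":0,"roll":0,"jaw":-1},
  {"dx":0,"dy":0,"dz":0,"roll":0,"jaw":-1},
  {"dx":0,"dy":0,"dz":0,"roll":0,"jaw":-1},
  {"dx":0,"dy":0,"dz":0,"roll":0,"jaw":-1},
  {"dx":0,"dy":0,"dz":2,"roll":0,"jaw":-1},
  {"dx":0,"dy":0,"dz":5,"roll":0,"jaw":-1},
  {"dx":0,"dy":0,"dz":9,"roll":0,"jaw":-1},
  {"dx":0,"dy":0,"dz":12,"roll":0,"jaw":-1},
  {"dx":0,"dy":0,"dz":14,"roll":0,"jaw":-1},
  {"dx":0,"dy":0,"dz":15,"roll":0,"jaw":-1},
  {"dx":0,"dy":0,"dz":15,"roll":0,"jaw":-1},
  {"dx":0,"dy":0,"dz":15,"roll":0,"jaw":-1},
])

```text
time_s: 23.12
tool_pos: [0.4807, 0.2786, 0.3241]
eef_rot: [[0.97, 0.242, -0.001], [0.242, -0.97, -0.001], [-0.001, 0.0, -1.0]]
ft_force: [0.5, -0.5, -1.2]
opening: 1.007
```

```bash
python3 - <<'E'
from h import *
s=sensors.read_state(); print(s['tool_pos'],s['time_s'],s['opening'])
snap('wrist','w13'); snap('scene','s13')
check('w13',.479,.278,.126); check('s13',.48,.277,.126)
c=load('w13');P=cloud(c);m=(np.hypot(P[...,0]-.4795,P[...,1]-.278)<.015); print('pocket floor',np.median(P[m][:,2]))
a=cv2.imread('pics/s13.png')[50:200,240:440]; cv2.imwrite('pics/s13c.png',cv2.resize(a,None,fx=3,fy=3))
E
```

```text
[0.4807107  0.27859456 0.32411628] 23.1167 1.0073845399368708
w13 1747 z med 0.1263 circ 479.7 278.3 59.9 tilt mrad [6. 1.]
s13 148 z med 0.1237 circ 481.0 276.1 62.0 tilt mrad [-3.  1.]
pocket floor 0.3339519847298761
```

View pics/w13.png

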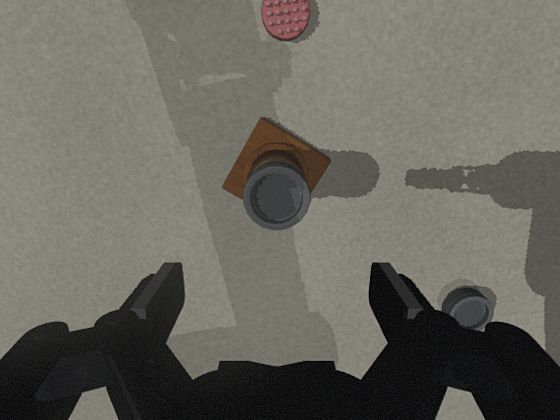

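View pics/s13c.png

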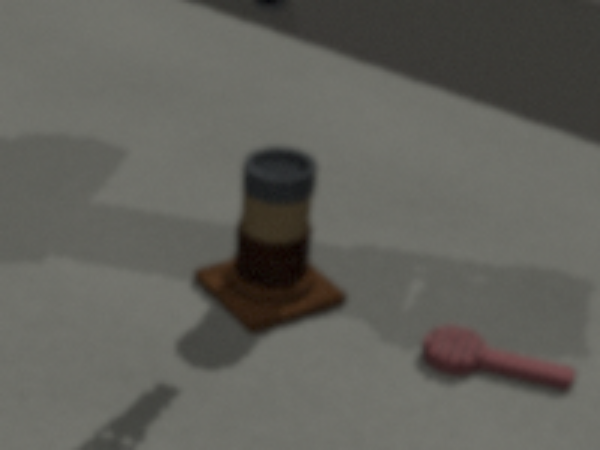

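The dish is seated: rim at z 0.1263 (0.126 expected), centred at (479.7, 278.2) mm, and the scene view shows the tower upright. Now to the bottle.

jog_arm([
  {"dx":0,"dy":-2,"dz":0,"roll":0,"jaw":-1},
  {"dx":0,"dy":-5,"dz":0,"roll":0,"jaw":-1},
  {"dx":0,"dy":-9,"dz":0,"roll":0,"jaw":-1},
  {"dx":0,"dy":-13,"dz":0,"roll":0,"jaw":-1},
  {"dx":0.1,"dy":-17,"dz":0,"roll":0,"jaw":-1},
  {"dx":0.1,"dy":-21,"dz":0,"roll":0,"jaw":-1},
  {"dx":0.1,"dy":-25,"dz":0,"roll":0,"jaw":-1},
  {"dx":0.1,"dy":-29,"dz":0,"roll":0,"jaw":-1},
  {"dx":0.1,"dy":-33,"dz":0,"roll":0,"jaw":-1},
  {"dx":0.1,"dy":-37,"dz":0,"roll":0,"jaw":-1},
  {"dx":0.1,"dy":-41,"dz":0,"roll":0,"jaw":-1},
  {"dx":0.1,"dy":-45,"dz":-1,"roll":0,"jaw":-1},
  {"dx":0.1,"dy":-49,"dz":-3,"roll":0,"jaw":-1},
  {"dx":0.1,"dy":-52.5,"dz":-5,"roll":0,"jaw":-1},
  {"dx":0.15,"dy":-54.5,"dz":-7,"roll":0,"jaw":-1},
  {"dx":0.15,"dy":-55,"dz":-8,"roll":0,"jaw":-1},
  {"dx":0.15,"dy":-55,"dz":-8,"roll":0,"jaw":-1},
  {"dx":0.15,"dy":-55,"dz":-8,"roll":0,"jaw":-1},
  {"dx":0.15,"dy":-55,"dz":-8,"roll":0,"jaw":-1},
])

```text
time_s: 24.8
tool_pos: [0.4827, -0.2703, 0.2462]
eef_rot: [[0.97, 0.244, 0.001], [0.244, -0.97, -0.0], [0.001, 0.001, -1.0]]
ft_force: [0.1, -0.1, 0.3]
opening: 1.001
```

```bash
python3 - <<'E'
from h import *
viewer.snapshot('top')
s=sensors.read_state(); print(s['tool_pos'],s['time_s'],s['opening'])
snap('wrist','w14')
check('w14',.4822,-.271,.066,.03)
E
```

```text
[ 0.48288687 -0.27028626  0.24672032] 24.85 0.9957723112808424
w14 369 z med 0.0665 circ 482.6 -272.4 17.8 tilt mrad [-112.  -25.]
```

View pics/w14.png

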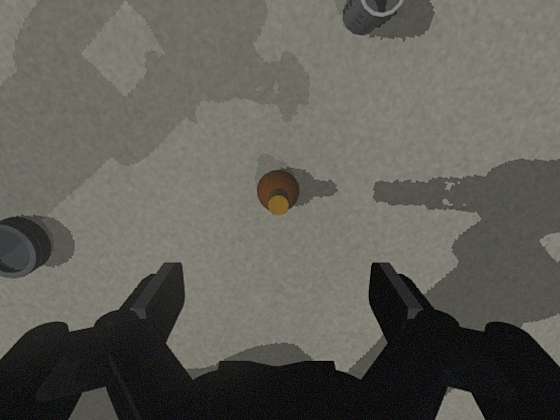

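```bash
python3 - <<'E'
from h import *
for tag,(u0,v0) in (('w14',(278,204)),('top0',(403,247)),('t6',(403,247))):
    c=load(tag);P=cloud(c)
    m=(np.hypot(P[...,0]-.4822,P[...,1]+.271)<.03)&(P[...,2]>.062)&(P[...,2]<.075)
    v,u=np.nonzero(m); p=ray(c,(u.min()+u.max())/2,(v.min()+v.max())/2,.066); q=ray(c,u.mean(),v.mean(),.066)
    mb=(np.hypot(P[...,0]-.4822,P[...,1]+.271)<.03)&(P[...,2]>.010)&(P[...,2]<.04)
    T=P[m]; print(tag,len(u),(p[:2]*1000).round(1),(q[:2]*1000).round(1),'xy mid',((T.min(0)+T.max(0))/2*1000).round(1), 'ball',np.nonzero(mb)[1].mean(),np.nonzero(mb)[0].mean())
s=sensors.read_state(); print(s['tool_pos'],s['time_s'])
E
```

```text
w14 356 [ 482.9 -272.1] [ 483.1 -272.3] xy mid [ 482.7 -272.4   65.4] ball 277.75661914460284 186.66598778004072
top0 62 [ 482.3 -270.5] [ 482.2 -271. ] xy mid [ 482.4 -271.4   65.3] ball 395.3087557603687 249.22119815668202
t6 60 [ 482.3 -270.5] [ 482.1 -271.1] xy mid [ 482.4 -270.9   66.2] ball 399.1645569620253 253.16455696202533
[ 0.48290404 -0.27034311  0.24681729] 24.9
```

The bottle stands upright with its cap at pixel (278,204). The top and wrist estimates of the cap's y differ by about 1 mm, so I'm taking the mean. I'll descend, half-close and look before gripping.

jog_arm([
  {"dx":0,"dy":-0.15,"dz":-1,"roll":0,"jaw":-1},
  {"dx":0,"dy":-0.15,"dz":-3,"roll":0,"jaw":-1},
  {"dx":0,"dy":-0.15,"dz":-6,"roll":0,"jaw":-1},
  {"dx":0,"dy":-0.15,"dz":-9,"roll":0,"jaw":-1},
  {"dx":0,"dy":-0.15,"dz":-11.5,"roll":0,"jaw":-1},
  {"dx":0,"dy":-0.15,"dz":-12.8,"roll":0,"jaw":-1},
  {"dx":0,"dy":-0.15,"dz":-13.3,"roll":0,"jaw":-1},
  {"dx":0,"dy":-0.15,"dz":-13.3,"roll":0,"jaw":-0.5},
  {"dx":0,"dy":-0.15,"dz":-13.3,"roll":0,"jaw":0},
  {"dx":0,"dy":-0.15,"dz":-13.3,"roll":0,"jaw":0.2},
  {"dx":0,"dy":-0.15,"dz":-13.3,"roll":0,"jaw":0.2},
  {"dx":0,"dy":-0.15,"dz":-13.3,"roll":0,"jaw":0.2},
  {"dx":0,"dy":-0.15,"dz":-13.3,"roll":0,"jaw":0.2},
  {"dx":0,"dy":-0.15,"dz":-13.3,"roll":0,"jaw":0.2},
], grip_force=20)

```text
time_s: 26.07
tool_pos: [0.4824, -0.273, 0.1126]
eef_rot: [[0.97, 0.242, 0.001], [0.242, -0.97, -0.0], [0.0, 0.001, -1.0]]
ft_force: [0.2, -1.1, -0.3]
opening: 0.399
```

```bash
python3 - <<'E'
from h import *
s=sensors.read_state(); print(s['tool_pos'],s['time_s'],s['opening'],s['ft_force'])
snap('wrist','w15'); snap('scene','s15')
a=cv2.imread('pics/s15.png')[150:300,40:240]; cv2.imwrite('pics/s15c.png',cv2.resize(a,None,fx=3,fy=3))
E
```

```text
[ 0.48236816 -0.27296633  0.11262868] 26.0667 0.3989375873744712 [ 0.23036116 -1.11370034 -0.32879227]
```

View pics/w15.png

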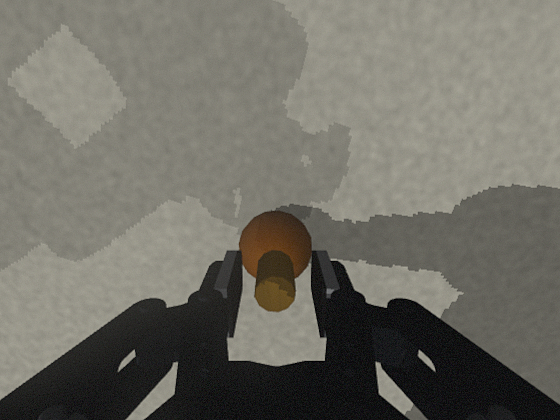

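View pics/s15c.png

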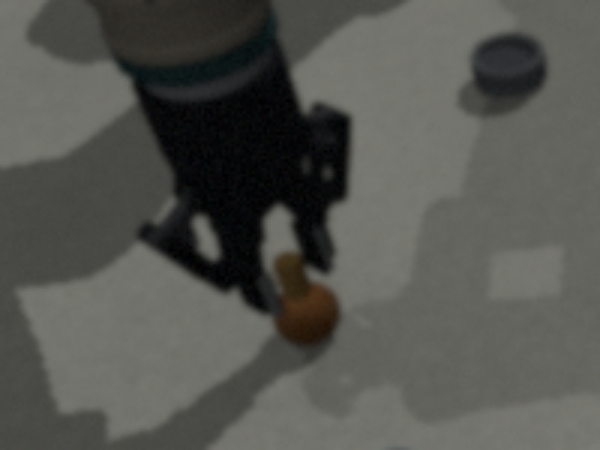

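The cap (centre column 275) lies midway between the pads (240 and 313). Closing slowly with 20 N.

jog_arm([
  {"dx":0,"dy":0,"dz":0,"roll":0,"jaw":0.3},
  {"dx":0,"dy":0,"dz":0,"roll":0,"jaw":0.4},
  {"dx":0,"dy":0,"dz":0,"roll":0,"jaw":0.45},
  {"dx":0,"dy":0,"dz":0,"roll":0,"jaw":0.5},
  {"dx":0,"dy":0,"dz":0,"roll":0,"jaw":0.53},
  {"dx":0,"dy":0,"dz":0,"roll":0,"jaw":0.56},
  {"dx":0,"dy":0,"dz":0,"roll":0,"jaw":0.59},
  {"dx":0,"dy":0,"dz":0,"roll":0,"jaw":0.62},
  {"dx":0,"dy":0,"dz":0,"roll":0,"jaw":0.65},
  {"dx":0,"dy":0,"dz":0,"roll":0,"jaw":0.8},
  {"dx":0,"dy":0,"dz":0,"roll":0,"jaw":1},
  {"dx":0,"dy":0,"dz":0,"roll":0,"jaw":1},
  {"dx":0,"dy":0,"dz":0,"roll":0,"jaw":1},
  {"dx":0,"dy":0,"dz":0,"roll":0,"jaw":1},
], grip_force=20)

```text
time_s: 27.33
tool_pos: [0.4823, -0.2728, 0.1122]
eef_rot: [[0.97, 0.242, 0.0], [0.242, -0.97, -0.0], [0.0, 0.0, -1.0]]
ft_force: [0.2, -0.3, 0.8]
opening: 0.206
```

```bash
python3 - <<'E'
from h import *
s=sensors.read_state(); print(s['tool_pos'],s['time_s'],s['opening'],s['ft_force'])
snap('wrist','w16'); snap('scene','s16')
a=cv2.imread('pics/s16.png')[150:300,40:240]; cv2.imwrite('pics/s16c.png',cv2.resize(a,None,fx=3,fy=3))
E
```

```text
[ 0.48227436 -0.27283543  0.11223933] 27.3333 0.20596627216428653 [ 0.16812    -0.33841813  0.80338168]
```

View pics/w16.png

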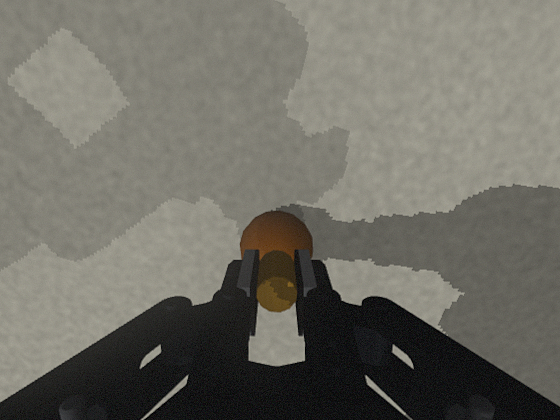

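View pics/s16c.png

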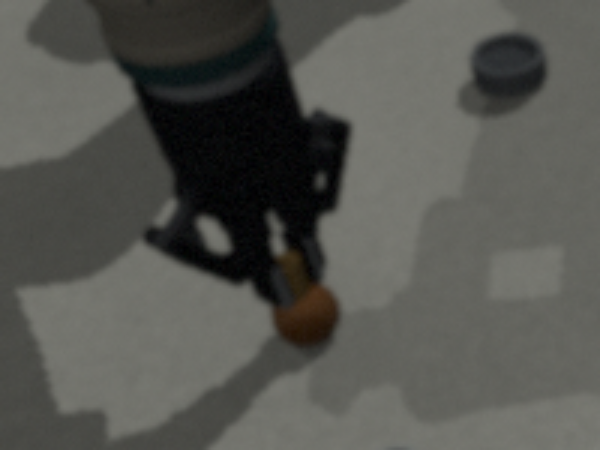

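The cap is held with the bottle standing vertical. Lifting gently and beginning the carry.

jog_arm([
  {"dx":0,"dy":0,"dz":0.2,"roll":0,"jaw":1},
  {"dx":0,"dy":0,"dz":0.7,"roll":0,"jaw":1},
  {"dx":0,"dy":0,"dz":1.5,"roll":0,"jaw":1},
  {"dx":0,"dy":0,"dz":2.7,"roll":0,"jaw":1},
  {"dx":0,"dy":0,"dz":4.2,"roll":0,"jaw":1},
  {"dx":0,"dy":0,"dz":6,"roll":0,"jaw":1},
  {"dx":0,"dy":0,"dz":8,"roll":0,"jaw":1},
  {"dx":0,"dy":0,"dz":10,"roll":0,"jaw":1},
  {"dx":0,"dy":0.2,"dz":12,"roll":0,"jaw":1},
  {"dx":0,"dy":0.6,"dz":13.8,"roll":0,"jaw":1},
  {"dx":0,"dy":1.2,"dz":15.2,"roll":0,"jaw":1},
  {"dx":0,"dy":2.1,"dz":16,"roll":0,"jaw":1},
  {"dx":0,"dy":3.3,"dz":16.3,"roll":0,"jaw":1},
  {"dx":0,"dy":4.8,"dz":16.5,"roll":0,"jaw":1},
  {"dx":0,"dy":6.6,"dz":16.5,"roll":0,"jaw":1},
  {"dx":0,"dy":8.4,"dz":16.5,"roll":0,"jaw":1},
  {"dx":0,"dy":10,"dz":16.5,"roll":0,"jaw":1},
  {"dx":0,"dy":11.2,"dz":16.5,"roll":0,"jaw":1},
  {"dx":0,"dy":12,"dz":16.5,"roll":0,"jaw":1},
  {"dx":0,"dy":12.1,"dz":16.5,"roll":0,"jaw":1},
])

```text
time_s: 29.1
tool_pos: [0.4822, -0.1502, 0.2768]
eef_rot: [[0.97, 0.244, -0.001], [0.244, -0.97, 0.0], [-0.001, -0.001, -1.0]]
ft_force: [-0.1, -0.3, -0.9]
opening: 0.204
```

jog_arm([
  {"dx":0,"dy":0.3,"dz":0,"roll":0,"jaw":1},
  {"dx":0,"dy":1,"dz":0,"roll":0,"jaw":1},
  {"dx":0,"dy":2.2,"dz":0,"roll":0,"jaw":1},
  {"dx":0,"dy":4,"dz":0,"roll":0,"jaw":1},
  {"dx":0,"dy":6.4,"dz":0,"roll":0,"jaw":1},
  {"dx":0,"dy":9,"dz":0,"roll":0,"jaw":1},
  {"dx":0,"dy":11.8,"dz":0,"roll":0,"jaw":1},
  {"dx":-0.1,"dy":14.6,"dz":0,"roll":0,"jaw":1},
  {"dx":-0.1,"dy":17.4,"dz":0,"roll":0,"jaw":1},
  {"dx":-0.1,"dy":20.2,"dz":0,"roll":0,"jaw":1},
  {"dx":-0.1,"dy":23,"dz":0,"roll":0,"jaw":1},
  {"dx":-0.1,"dy":25.8,"dz":0,"roll":0,"jaw":1},
  {"dx":-0.2,"dy":28.6,"dz":0,"roll":0,"jaw":1},
  {"dx":-0.2,"dy":31.4,"dz":0,"roll":0,"jaw":1},
  {"dx":-0.2,"dy":34.2,"dz":0,"roll":0,"jaw":1},
  {"dx":-0.2,"dy":37,"dz":0,"roll":0,"jaw":1},
  {"dx":-0.2,"dy":39.4,"dz":0,"roll":0,"jaw":1},
  {"dx":-0.25,"dy":41.4,"dz":0,"roll":0,"jaw":1},
  {"dx":-0.25,"dy":42.5,"dz":0,"roll":0,"jaw":1},
  {"dx":-0.25,"dy":43,"dz":0,"roll":0,"jaw":1},
])

```text
time_s: 30.77
tool_pos: [0.4793, 0.2796, 0.2769]
eef_rot: [[0.97, 0.244, -0.0], [0.244, -0.97, -0.0], [-0.001, 0.0, -1.0]]
ft_force: [0.2, -0.1, -1.4]
opening: 0.202
```

```bash
python3 - <<'E'
from h import *
snap('scene','s17');viewer.snapshot('top');viewer.snapshot('top');viewer.snapshot('top'); snap('wrist','w17')
s=sensors.read_state(); print(s['tool_pos'],s['time_s'],s['opening'],s['ft_force'])
a=cv2.imread('pics/s17.png')[20:170,240:440]; cv2.imwrite('pics/s17c.png',cv2.resize(a,None,fx=4,fy=4))
E
```

```text
[0.47995773 0.27720388 0.27731058] 31.0167 0.20063536700655984 [ 0.40113125  0.14071111 -0.42658465]
```

View pics/w17.png

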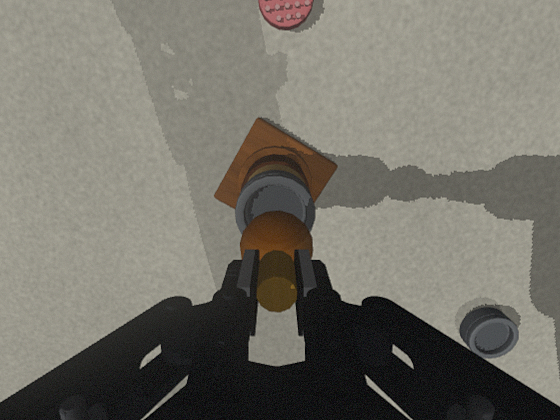

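View pics/s17c.png

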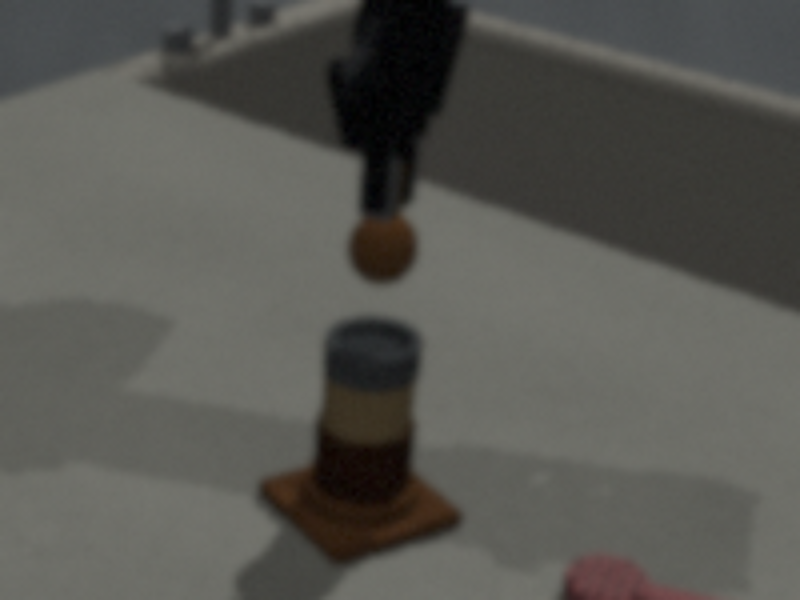

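The bottle hangs straight above the dish, at the same place in the gripper as when picked up (ball at (277,240)). Lowering to just above the rim first.

jog_arm([
  {"dx":0,"dy":0,"dz":-0.4,"roll":0,"jaw":1},
  {"dx":0,"dy":0,"dz":-1,"roll":0,"jaw":1},
  {"dx":0,"dy":0,"dz":-1.8,"roll":0,"jaw":1},
  {"dx":0,"dy":0,"dz":-2.6,"roll":0,"jaw":1},
  {"dx":0,"dy":0,"dz":-3.2,"roll":0,"jaw":1},
  {"dx":0,"dy":0,"dz":-3.5,"roll":0,"jaw":1},
  {"dx":0,"dy":0,"dz":-3.5,"roll":0,"jaw":1},
  {"dx":0,"dy":0,"dz":-3.5,"roll":0,"jaw":1},
  {"dx":0,"dy":0,"dz":-3.5,"roll":0,"jaw":1},
])

```text
time_s: 31.77
tool_pos: [0.4799, 0.2783, 0.2427]
eef_rot: [[0.97, 0.242, 0.001], [0.242, -0.97, 0.0], [0.001, -0.0, -1.0]]
ft_force: [0.4, 0.5, -1.1]
opening: 0.206
```

jog_arm([
  {"dx":0,"dy":0,"dz":-0.15,"roll":0,"jaw":1},
  {"dx":0,"dy":0,"dz":-0.3,"roll":0,"jaw":1},
  {"dx":0,"dy":0,"dz":-0.45,"roll":0,"jaw":1},
  {"dx":0,"dy":0,"dz":-0.6,"roll":0,"jaw":1},
  {"dx":0,"dy":0,"dz":-0.75,"roll":0,"jaw":1},
  {"dx":0,"dy":0,"dz":-0.9,"roll":0,"jaw":1},
  {"dx":0,"dy":0,"dz":-1.0,"roll":0,"jaw":1},
  {"dx":0,"dy":0,"dz":-1.08,"roll":0,"jaw":1},
  {"dx":0,"dy":0,"dz":-1.12,"roll":0,"jaw":1},
  {"dx":0,"dy":0,"dz":-1.15,"roll":0,"jaw":1},
  {"dx":0,"dy":0,"dz":-1.15,"roll":0,"jaw":1},
  {"dx":0,"dy":0,"dz":-1.15,"roll":0,"jaw":1},
  {"dx":0,"dy":0,"dz":-1.15,"roll":0,"jaw":1},
])

```text
time_s: 32.85
tool_pos: [0.4798, 0.2782, 0.2308]
eef_rot: [[0.97, 0.242, 0.0], [0.242, -0.97, -0.0], [0.0, 0.0, -1.0]]
ft_force: [0.4, -0.4, -0.8]
opening: 0.201
```

jog_arm([
  {"dx":0,"dy":0,"dz":-0.02,"roll":0,"jaw":1},
  {"dx":0,"dy":0,"dz":-0.04,"roll":0,"jaw":1},
  {"dx":0,"dy":0,"dz":-0.06,"roll":0,"jaw":1},
  {"dx":0,"dy":0,"dz":-0.06,"roll":0,"jaw":1},
  {"dx":0,"dy":0,"dz":-0.06,"roll":0,"jaw":1},
])

```text
time_s: 33.27
tool_pos: [0.4798, 0.2782, 0.2302]
eef_rot: [[0.97, 0.242, 0.0], [0.242, -0.97, -0.0], [0.0, 0.0, -1.0]]
ft_force: [-0.1, -0.8, 0.1]
opening: 0.201
```

jog_arm([
  {"dx":0,"dy":0,"dz":-0.02,"roll":0,"jaw":1},
  {"dx":0,"dy":0,"dz":-0.04,"roll":0,"jaw":1},
  {"dx":0,"dy":0,"dz":-0.04,"roll":0,"jaw":1},
  {"dx":0,"dy":0,"dz":-0.04,"roll":0,"jaw":1},
])

```text
time_s: 33.6
tool_pos: [0.4799, 0.2782, 0.2302]
eef_rot: [[0.97, 0.242, 0.001], [0.242, -0.97, 0.0], [0.001, -0.0, -1.0]]
ft_force: [-0.7, -1.7, 3.0]
opening: 0.2
```

Touching down with about 3 N at exactly the expected height (0.2302). I'll open slowly and look before rising.

jog_arm([
  {"dx":0,"dy":0,"dz":0,"roll":0,"jaw":0.55},
  {"dx":0,"dy":0,"dz":0,"roll":0,"jaw":0.5},
  {"dx":0,"dy":0,"dz":0,"roll":0,"jaw":0.45},
  {"dx":0,"dy":0,"dz":0,"roll":0,"jaw":0.4},
  {"dx":0,"dy":0,"dz":0,"roll":0,"jaw":0.3},
  {"dx":0,"dy":0,"dz":0,"roll":0,"jaw":0.1},
  {"dx":0,"dy":0,"dz":0,"roll":0,"jaw":-0.1},
  {"dx":0,"dy":0,"dz":0,"roll":0,"jaw":-0.1},
  {"dx":0,"dy":0,"dz":0,"roll":0,"jaw":-0.1},
])

```text
time_s: 34.35
tool_pos: [0.4798, 0.2781, 0.2297]
eef_rot: [[0.97, 0.242, 0.0], [0.242, -0.97, -0.0], [0.0, 0.0, -1.0]]
ft_force: [-0.3, -0.5, 0.3]
opening: 0.551
```

```bash
python3 - <<'E'
from h import *
s=sensors.read_state(); print(s['tool_pos'],s['time_s'],s['opening'],s['ft_force'])
snap('wrist','w18'); snap('scene','s18')
a=cv2.imread('pics/s18.png')[20:170,240:440]; cv2.imwrite('pics/s18c.png',cv2.resize(a,None,fx=4,fy=4))
E
```

```text
[0.47976484 0.27814375 0.22972361] 34.35 0.5508583729425973 [-0.34177937 -0.48826589  0.32539083]
```

View pics/w18.png

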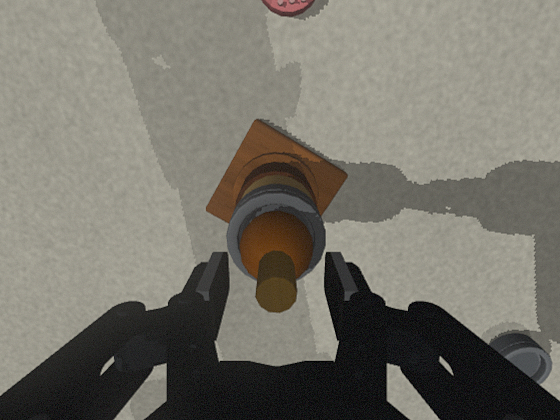

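View pics/s18c.png

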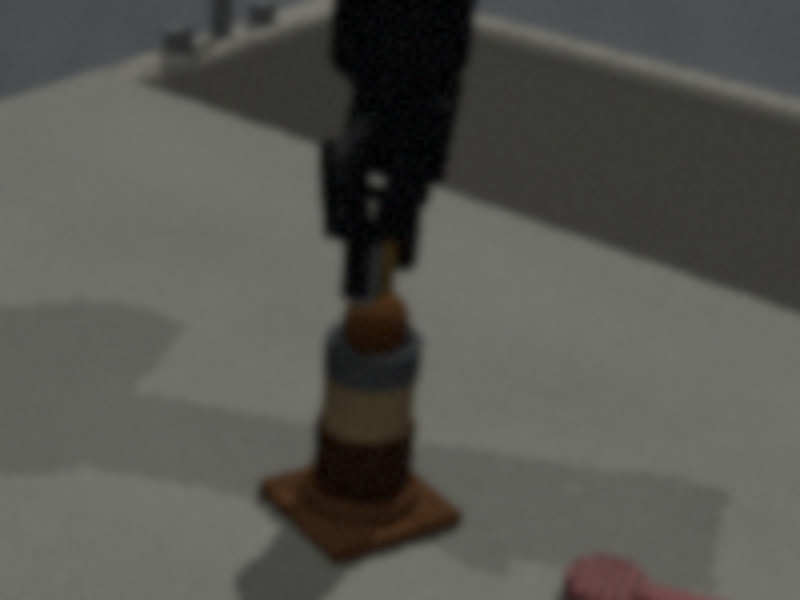

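The bottle stands free and upright, its ball in the pocket at (276,240) and the fingers clear of the cap. Rising to z≈0.39 and then moving aside for the final check.

jog_arm([
  {"dx":0,"dy":0,"dz":0.5,"roll":0,"jaw":-0.1},
  {"dx":0,"dy":0,"dz":1.5,"roll":0,"jaw":-0.1},
  {"dx":0,"dy":0,"dz":3,"roll":0,"jaw":-0.1},
  {"dx":0,"dy":0,"dz":5,"roll":0,"jaw":-0.1},
  {"dx":0,"dy":0,"dz":7.5,"roll":0,"jaw":-0.1},
  {"dx":0,"dy":0,"dz":10,"roll":0,"jaw":-0.1},
  {"dx":0,"dy":0,"dz":12.5,"roll":0,"jaw":-0.1},
  {"dx":0,"dy":0,"dz":14.5,"roll":0,"jaw":-0.1},
  {"dx":0,"dy":0,"dz":15.5,"roll":0,"jaw":-0.1},
  {"dx":0,"dy":-2,"dz":16,"roll":0,"jaw":-0.1},
  {"dx":0,"dy":-5,"dz":16,"roll":0,"jaw":-0.1},
  {"dx":0,"dy":-9,"dz":16,"roll":0,"jaw":-0.1},
  {"dx":0,"dy":-13,"dz":16,"roll":0,"jaw":-0.1},
  {"dx":0,"dy":-17,"dz":16,"roll":0,"jaw":-0.1},
  {"dx":0,"dy":-20,"dz":16,"roll":0,"jaw":-0.1},
  {"dx":0,"dy":-21,"dz":16,"roll":0,"jaw":-0.1},
  {"dx":0,"dy":-21,"dz":16,"roll":0,"jaw":-0.1},
  {"dx":0,"dy":-21,"dz":16,"roll":0,"jaw":-0.1},
])

```text
time_s: 35.95
tool_pos: [0.4798, 0.0684, 0.3898]
eef_rot: [[0.97, 0.242, -0.0], [0.242, -0.97, 0.0], [0.0, -0.0, -1.0]]
ft_force: [-0.0, 0.1, 0.2]
opening: 0.548
```

```bash
python3 - <<'E'
from h import *
viewer.snapshot('top')
snap('wrist','w19'); snap('scene','s19'); snap('top','t19')
s=sensors.read_state(); print(s['tool_pos'],s['time_s'])
for t in('w19','t19','s19'):
    check(t,.4797,.278,.126,.034); check(t,.4797,.278,.184,.02)
a=cv2.imread('pics/s19.png')[20:170,240:440]; cv2.imwrite('pics/s19c.png',cv2.resize(a,None,fx=4,fy=4))
# bystanders before/after in top view
for u0,v0 in((412,172),(130,170),(275,119)):
    r=[]
    for t in('top0','t19'):
        c=load(t);P=cloud(c);m=((P[...,2]>.008)&(c['d']>0)).astype(np.uint8);n,l,st,ce=cv2.connectedComponentsWithStats(m);i=np.bincount(l[v0-6:v0+7,u0-6:u0+7].ravel())[1:].argmax()+1;r.append((ce[i].round(1),st[i,4]))
    print(r)
E
```

```text
[0.47977051 0.06946099 0.38958228] 36.15
w19 1013 z med 0.1264 circ 480.0 277.7 60.2 tilt mrad [-8. 24.]
w19 437 z med 0.1845 circ 479.8 277.3 18.9 tilt mrad [-59. 173.]
t19 0 z med nan circ 0.0 0.0 0.0 tilt mrad [0. 0.]
t19 0 z med nan circ 0.0 0.0 0.0 tilt mrad [0. 0.]
s19 153 z med 0.1239 circ 481.9 274.7 59.4 tilt mrad [-7. 16.]
s19 31 z med 0.1814 circ 481.9 275.9 18.6 tilt mrad [-32. 136.]
[(array([412. , 170.3]), np.int32(319)), (array([412.1, 170.2]), np.int32(319))]
[(array([126.2, 159.4]), np.int32(713)), (array([183. , 274.2]), np.int32(38712))]
[(array([274.9, 118.5]), np.int32(1078)), (array([275.1, 118.5]), np.int32(1075))]
  return _methods._mean(a, axis=axis, dtype=dtype,
  ret = ret.dtype.type(ret / rcount)
```

View pics/w19.png

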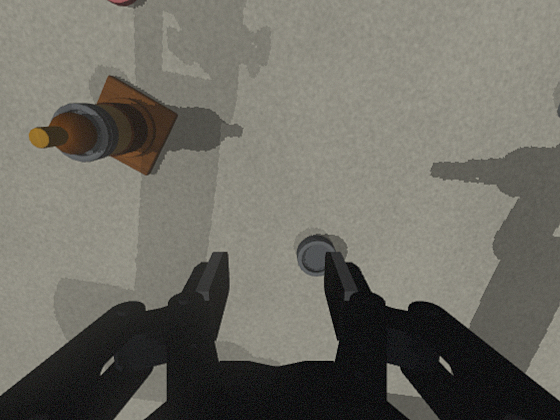

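View pics/s19c.png

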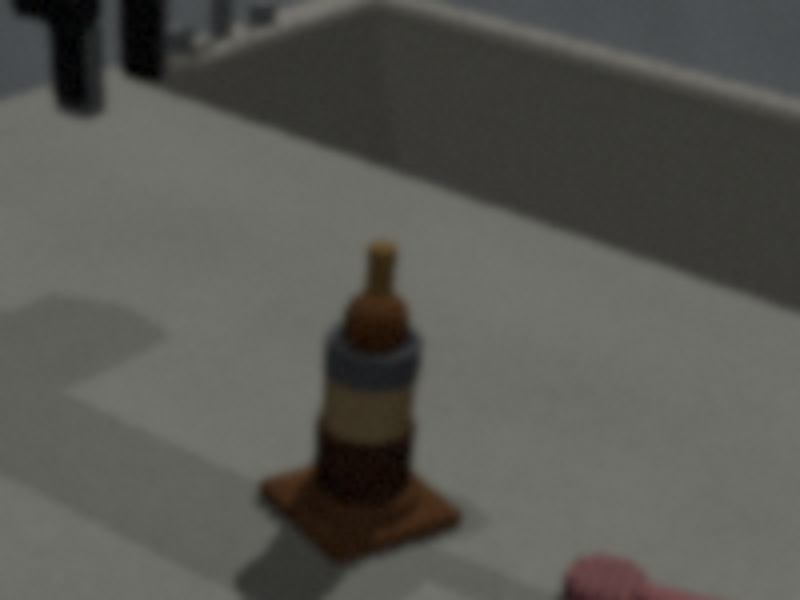

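View pics/t19.png

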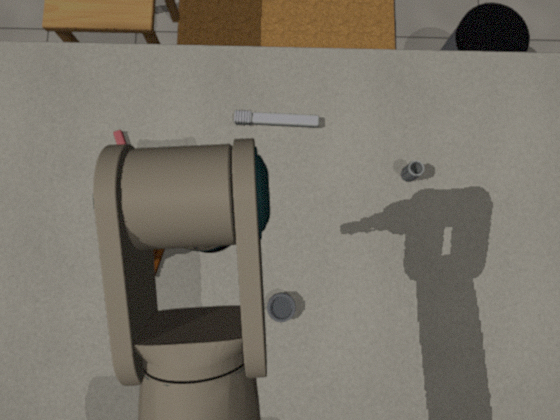

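The tower stands straight in both views, with the cap top at z 0.1845 (0.184 expected). The arm is clear, so I'm handing in.

```bash
python3 -c "
from station import manip
print(manip.close_job())"
```

```text
the job is handed in; nothing more can be done
None
```

The caddy is built on its base in the order asked and was handed in at about 36 s, well inside the 128 s limit. The dark tier, pale tier, farther dish and perfume bottle each went down with about 3 N of contact, at the expected height.

**Heights:** In the wrist camera, the rims and the cap top are within 0.5 mm of nominal:

| Piece | Measured z (mm) | Expected z (mm) |
|---|---|---|
| Dark tier rim | 68.4 | 68 |
| Pale tier rim | 104.5 | 104 |
| Dish rim | 126.3 | 126 |
| Bottle cap top | 184.5 | 184 |

The bottle cap is centred on the dish to within about 0.5 mm, and the tower looks upright in both the wrist and scene views.

**Checks that disagreed or failed:**
- **Scene camera:** it read 1–3 mm off the other two views throughout. I treated this as its calibration offset.
- **Top camera:** in the final picture the arm hid the tower and most of the face brush. The toothbrush holder and hair roller had not moved. The face brush could not be measured, but it is still visible in its place in the other views.
- **Final tilt fits:** the slopes for the dish and cap came out large because points on their sides got into the fit, so I judged level and upright from the heights and pictures.

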